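# Clear stuck inserts out of a tube carrier

### The job

Set the aluminium tube carrier down in the nest of the blue jig, with the protruding red inserts toward the steel catch pan, swing the toggle clamp over onto it, and with the carrier clamped use the orange-handled drift rod to push every stuck red insert out through its bore into the pan, never pulling an insert out with the fingers. Then lay the drift flat on the blue tray, swing the clamp fully back open, and move the emptied carrier upright onto the middle of the white drain rack. Leave the other bench things where they are, and if the drift gets knocked off its place put it back.

Things in the scene. Friction and masses are not known exactly. Their poses are not given: they have to be found in the camera images.
- carrier: Loose aluminium block, 0.5 kg, 120 (x) x 60 (y) x 50 mm. Origin: centre of its underside. Three through bores, 22 mm wide, run along y from face to face at x = -34, 0, +34 mm, axes 27 mm above the underside. Lift it by the blue fin on its top centre: 44 (x) x 14 mm (y), 50 to 78 mm above the underside. Starts on the table on the right, +y face (inserts stand out) roughly to the left (+y).
- insert0: Loose red plastic insert, a solid cylinder 20 mm in diameter and 40 mm long, 30 g, stuck in the carrier's bore at x = -34 mm with its +y end (black dot) standing 3 to 8 mm out of the carrier's +y face. Origin: its centre; y axis: its length, parallel to the carrier's y. Slides in the bore with little force. May be absent.
- insert1: Loose red plastic insert, a solid cylinder 20 mm in diameter and 40 mm long, 30 g, stuck in the carrier's bore at x = 0 mm with its +y end (black dot) standing 3 to 8 mm out of the carrier's +y face. Origin: its centre; y axis: its length, parallel to the carrier's y. Slides in the bore with little force. May be absent.
- insert2: Loose red plastic insert, a solid cylinder 20 mm in diameter and 40 mm long, 30 g, stuck in the carrier's bore at x = +34 mm with its +y end (black dot) standing 3 to 8 mm out of the carrier's +y face. Origin: its centre; y axis: its length, parallel to the carrier's y. Slides in the bore with little force. May be absent.
- jig: Fixed blue jig. Origin: underside centre of its pedestal, 140 (x) x 90 (y) x 45 mm. On top a nest for the carrier (x along jig x, y along jig y): 8 mm high lips at the x ends and corner posts on the y sides, clear of the bores, 3 mm play all round. The steel catch pan is on the +y side, the toggle clamp at the +x end on a 90 mm high post 32 mm (x) x 50 mm (y) at x = +88 mm, y = 0.
- nest (a point): Centre of the nest floor, 45 mm above the table, where the centre of the carrier's underside belongs; axes as the jig.
- pan (a point): Centre of the catch pan's inner floor, 5 mm above the table, axes as the jig. The pan measures 160 (x) x 130 mm (y) outside, walls 4 mm thick and 40 mm high; its near wall lies 46 mm from the nest centre in +y.
- clamp (a joint): Toggle clamp arm, rad: about 0 (0 to 0.03) with the arm level and its rubber foot on a seated carrier; 1.9 swung back and up to jig +x, at the open stop, where it starts. Its weight tips it to either end from dead centre near 1.0 (about 0.1 N m, 1.4 N at the knob) and holds it there when let go.
- clamp_hinge (a point): The clamp's hinge axis, parallel to the jig's y, 109 mm above the table at jig x = +88 mm, y = 0.
- clamp_knob (a point): Centre of the clamp's red ball knob, 24 mm wide, on a 10 mm post. At joint value q it lies at jig x = 88 - 74.3 cos(q + 0.833) mm, y = 0, 109 + 74.3 sin(q + 0.833) mm above the table. Pinched along jig y, the ball can turn between the fingers. At q = 1.9 the arm's end stands about 172 mm high at jig x about 110 mm.
- drift: Loose drift, 0.2 kg: orange block handle 56 (x) x 22 (y) x 26 mm (z) and, on the handle's axis, a steel rod 14 mm wide standing 110 mm out of its +x end. Centre of mass 11 mm ahead of the handle's centre. Origin: handle centre, on the axis, +x toward the tip. Lies flat on its handle, axis 13 mm above the surface. Starts on the blue tray, tip roughly to the left (+y).
- drift_tip (a point): Centre of the end of the drift's rod, 138 mm ahead of its origin.
- drift_mid (a point): Middle of the drift's whole length, on its axis, 55 mm ahead of its origin.
- tray: Fixed flat blue tray without rim, 110 (x) x 220 (y) x 8 mm. Origin: centre of its underside; its top is 8 mm above.
- rack: Fixed white drain rack, a flat plate 170 (x) x 110 (y) x 16 mm. Origin: centre of its underside; its top is 16 mm above.
- beaker: Bystander: a steel cup 68 mm wide, 85 mm tall. Origin at its underside. Leave alone.
- wash: Bystander: a white bottle with red cap, 62 mm wide, 165 mm tall. Origin at its underside. Leave alone.
- tuberack: Bystander: a red tube rack 75 x 105 mm, about 61 mm tall with its tubes. Origin at its underside. Leave alone.
- plates: Bystander: a stack of two clear well plates, 85 x 127 x 30 mm. Origin at its underside. Leave alone.
- pipette: Bystander: a white pipette lying flat, about 250 mm long. Origin at its underside. Leave alone.
- jar: Bystander: an amber jar with blue lid, 64 mm wide, 80 mm tall. Origin at its underside. Leave alone.
- timer: Bystander: a black bench timer 60 x 75 x 22 mm. Origin at its underside. Leave alone.

How it is judged:
By the outcome, as a careful person would: the job done as asked, in the order asked, and still so for the second after the job is handed in, with the robot touching nothing.
Of insert0, insert1, insert2 only 2 to 3 are there at a start; the rules pass over those that are not, and their reading is None.
At some moment in a run one of drift may be knocked a few centimetres aside while the robot is not near it.
It also fails if it takes over 192 s, if anything falls off the work surface, if the arm or the gripper's body presses on something with over 40 N, if the wrist force passes 120 N, or if a joint passes its speed limit or range.

### The arm

A 6-joint arm with a two-finger parallel gripper is mounted at the origin on the work surface. World frame = base frame: x ahead of the robot, y to its left, z up, the work surface at z = 0. Lengths are in m, angles in rad, forces in N, time in s.
With the tool pointing down it reaches from about 0.375 to 0.9 m from the base axis. Payload 3.1 kg.
Tool frame: the origin (TCP) lies on the front face of the gripper's body, between the roots of the fingers; the fingertips stand 73 mm ahead of it and the grasp point (between the pads) lies 54 mm ahead of it (manip.tips_ahead is the distance from the TCP to the fingertips, in m); z points along the fingers, y is the line along which they close (so a half turn about z gives the same grasp; the last joint's range is limited). The gripper opens to 85 mm and grips with 20 to 120 N. Pads are 22 mm wide; open, the fingers measure 114 mm over their backs; the gripper's body (76 mm by 85 mm) begins 54 mm behind the grasp point. The pads swing forward as they close: fully open they stand 13 mm farther back than shut.
Start: joints at [1.091, 0.527, 1.433, -0, 1.181, -0.178], TCP at [0.185, 0.597, 0.304] pointing down, gripper open.
Joint ranges: [-3.08, 3.08], [-0.75, 2.2], [0.22, 2.44], [-1.43, 4.57], [0, 2.65], [-2.85, 2.85]. Speed limits (rad/s): [2.79, 2.79, 3.14, 3.14, 3.14, 3.14].

### API

Orientations are given as a unit quaternion [x, y, z, w].
In Python, from station import sense, eyes, workorder, manip gives the robot as it stands.
- The arm moves only by the shell command python3 -m inch 'ROWS' [OPENING] [FORCE]. ROWS is JSON, a list of rows, each an object of numbers: "dx", "dy", "dz": the shift along the tool's x, y, z in cm; "wx", "wy", "wz": the turn, a rotation vector about the tool's x, y, z in degrees. In form: [{"dx": .., "dy": .., "dz": .., "wx": .., "wy": .., "wz": ..}, ...]. A call has 1 to 10 rows; each row shifts and turns the commanded pose from where the row before left it, along the tool's axes as they then stand; what a row does not reach is not made up. A row lasts 1/8 s, in which the tool goes at most 62.5 mm and 10.7 degrees, less where a joint would pass 70% of its speed; a pose out of reach is approached as far as the arm can. A call with a gripper value outside its range is refused whole. OPENING is the opening, from 0 (shut) to 1 (fully open), set as the call begins (- or left out, the last holds). The fingers move at their own pace and stop on an object; FORCE is the grip in N (left out, the last holds). Time passes only in rows, so rows that do not move let the fingers close. It gives the time, the measured TCP pose, the force, the opening and the grip force at its end, in the units of the state.
- sense(): the state, without advancing time (a new reading comes with each control period).
- eyes.snapshot(name): name is "side" or "top" or "wrist"; returns the picture (420x560x3 uint8, red, green, blue); there is no depth.
- eyes.camera_params(name): a dict with "fx", "fy", "cx", "cy" (pixels), "rvec" (rotation vector, rad) and "tvec" (3), from world to camera coordinates, as OpenCV has them. Camera axes: x right, y down, z forward; pixel columns grow to the right and rows downward; lengths in m; the calibration is good to about 2 mm. A picture is of the moment at which its call begins: read the wrist's pose just before it. camera_params takes no time and is no camera call; for the wrist camera it gives the pose at the moment of the call.
- workorder.sign_off(): hands the job in; it is judged then, once.
The state is a dict: "t": time; "q": joint angles; "qd": joint speeds; "tau": joint torques, N m; "tcp_pos": TCP position; "tool_rot": TCP orientation; "force": force on the tool from outside, world axes, zero at the start; "ft_torque": the same for the moment, N m; "finger_gap": opening from 0.0 (shut) to 1.0 (fully open); "gripper_force": force on a finger pad.
Only numpy, scipy, OpenCV 4.12 (cv2) and the standard library are available. Lean on these libraries where they do the work, as an engineer would, in place of code of your own. Each camera call takes 0.05 s, during which the arm holds its last target. There are 200 camera calls.

## Working session

There is one attempt and no reset: what is moved stays moved. The work goes in short steps, Python scripts to look and compute and a shell command to move; the robot and the scene stay as the last step left them, time stands still between calls to the robot, and variables do not carry over. Pictures are saved under pics/ and viewed, at most 14 in all, crops included, and the job is handed in when it is done.

```bash
ls; mkdir -p pics; python3 - <<'E'
from station import sense, eyes, workorder, manip
import cv2
print(sense()); print(manip.tips_ahead)
for n in ("side","top"):
    p=eyes.camera_params(n); print(n,p)
    cv2.imwrite(f"pics/{n}0.png",cv2.cvtColor(eyes.snapshot(n),cv2.COLOR_RGB2BGR))
E
```

```text
pics
{'t': 0.0, 'q': array([ 1.09148311e+00,  5.28465178e-01,  1.43389228e+00,  1.22871143e-05,
        1.18137502e+00, -1.78492378e-01]), 'qd': array([ 2.27661075e-05,  1.24121021e-03,  1.73397047e-03, -6.79054312e-04,
       -1.06359769e-03,  1.28097465e-04]), 'tau': array([ 1.29383985e-03, -4.42345011e+01, -1.78029674e+01, -2.65976942e-04,
        8.19663604e-03, -4.64935269e-06]), 'tcp_pos': array([0.18489725, 0.59644844, 0.30293723]), 'tool_rot': array([ 1.49846159e-01,  9.88708746e-01, -1.01072929e-03, -3.50964154e-04]), 'force': array([ 0.43230812, -0.1056704 ,  0.0782384 ]), 'ft_torque': array([ 0.07543112, -0.01469024, -0.07764689]), 'gripper_force': 0.0, 'finger_gap': 1.0035058654352913}
0.0726
side {'fx': 382.1483244390971, 'fy': 382.1483244390971, 'cx': 279.74167317159134, 'cy': 206.65772953257635, 'rvec': array([ 1.99650201, -0.81458359,  0.45694253]), 'tvec': array([-0.40445688,  0.29997419,  0.84938365])}
top {'fx': 478.29360743755865, 'fy': 478.29360743755865, 'cx': 289.75024649826196, 'cy': 211.15539428238418, 'rvec': array([ 2.16132429, -2.12095817,  0.18740228]), 'tvec': array([-0.06208318,  0.54507066,  1.16955012])}
```

View pics/top0.png

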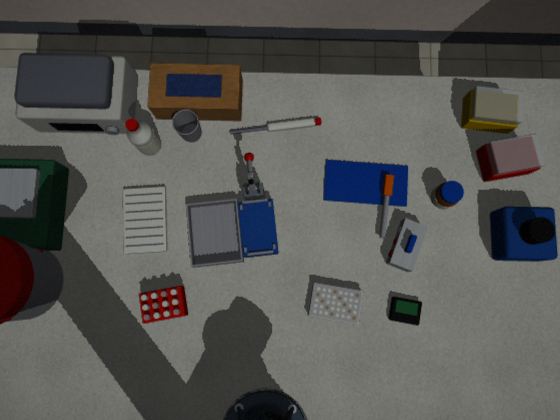

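View pics/side0.png

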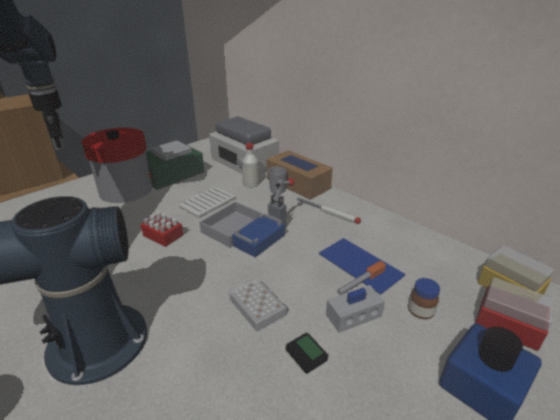

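The top view shows the carrier at (405,245), the drift at (387,195) on the tray (365,183), the jig at (258,227), the pan at (214,232), the clamp knob at (249,157) and the rack at (145,219). The side view agrees: carrier at (355,307), drift at (365,278).

```bash
cat > h.py <<'E'
import numpy as np, cv2
from scipy.spatial.transform import Rotation as R
from station import sense, eyes, manip
def cam(n):
    p=eyes.camera_params(n); Rm=cv2.Rodrigues(np.array(p['rvec']))[0]
    return p,Rm,-Rm.T@np.array(p['tvec'])
def ray(c,u,v):
    p,Rm,C=c; d=Rm.T@np.array([(u-p['cx'])/p['fx'],(v-p['cy'])/p['fy'],1]); return C,d/np.linalg.norm(d)
def onz(c,u,v,z):
    C,d=ray(c,u,v); return C+d*(z-C[2])/d[2]
def proj(c,P):
    p,Rm,C=c; q=Rm@(np.array(P)-C); return np.array([p['fx']*q[0]/q[2]+p['cx'],p['fy']*q[1]/q[2]+p['cy']])
def tri(obs):  # [(c,u,v)..]
    A=np.zeros((3,3));b=np.zeros(3);rs=[ray(*o) for o in obs]
    for C,d in rs: M=np.eye(3)-np.outer(d,d);A+=M;b+=M@C
    X=np.linalg.solve(A,b); return X,[np.linalg.norm(np.cross(X-C,d)) for C,d in rs]
def snap(n,name=None,up=1):
    c=cam(n); im=cv2.cvtColor(eyes.snapshot(n),cv2.COLOR_RGB2BGR)
    if name: cv2.imwrite(f'pics/{name}.png',im)
    return c,im
def blobs(im,lo,hi,amin=30):
    m=cv2.inRange(cv2.cvtColor(im,cv2.COLOR_BGR2HSV),np.array(lo),np.array(hi))
    cs=[k for k in cv2.findContours(m,0,cv2.CHAIN_APPROX_NONE)[0] if cv2.contourArea(k)>=amin]
    return sorted(cs,key=lambda k:-cv2.contourArea(k))
def cen(k):
    M=cv2.moments(k); return np.array([M['m10'],M['m01']])/M['m00']
def togo(P,z,ydir=None):
    """TCP shift in tool frame (cm) to put TCP at xy P, height z, and the turn about tool z (deg) so that tool y lies along ydir"""
    s=sense(); T=R.from_quat(s['tool_rot']); d=T.inv().apply(np.r_[P[:2],z]-s['tcp_pos'])*100
    w=None
    if ydir is not None:
        e=T.inv().apply(np.r_[ydir[:2],0]); w=np.degrees(np.arctan2(-e[0],e[1])); w=(w+90)%180-90
    # level error
    zt=T.apply([0,0,1]); return np.round(d,2),None if w is None else round(w,1),np.round(zt,4)
E
python3 - <<'E'
from h import *
ct,it=cv2,None
for n in ('top','side'):
    c=cam(n); im=cv2.imread(f'pics/{n}0.png'); print(n,c[2])
    for nm,lo,hi in (('blue',(100,120,50),(125,255,255)),('orange',(5,150,120),(14,255,255))):
        for k in blobs(im,lo,hi,15): print(nm,cen(k).round(1),cv2.contourArea(k),cv2.minAreaRect(k))
c=cam('top')
for nm,u,v,z in (('fin',410,243,.07),('carrier',405,245,.05),('drifth',388,184,.02),('tip',385,233,.02),('jig',258,227,.045),('knob',249,157,.14),('pan',214,232,.005),('rack',145,219,.016),('tray',366,183,.008)): print(nm,onz(c,u,v,z).round(3))
w=cam('wrist'); s=sense(); T=R.from_quat(s['tool_rot']); print('wristcam in tool',T.inv().apply(w[2]-s['tcp_pos']).round(4),T.inv().apply(w[1][2]).round(3),T.inv().apply(w[1][0]).round(3),w[0]['fx'])
print(T.as_matrix().round(2))
E
```

```text
top [ 0.34835311 -0.0401577   1.24331866]
blue [362.8 182.1] 2817.5 ((365.9382629394531, 182.71499633789062), (83.26141357421875, 40.62601089477539), 4.332313537597656)
blue [257.4 226.7] 1666.0 ((257.5198059082031, 227.69802856445312), (55.02555847167969, 35.32381820678711), 84.2894058227539)
blue [526.5 244.5] 1126.0 ((530.5, 234.0), (52.0, 51.0), 90.0)
blue [193.4  85. ] 1079.0 ((193.18658447265625, 84.91709899902344), (54.05244445800781, 21.299314498901367), 1.2453643083572388)
blue [452.1 191.5] 350.0 ((452.5, 191.5), (21.0, 21.0), 90.0)
blue [544.6 213.2] 193.0 ((542.5, 217.0), (18.0, 23.0), 90.0)
blue [411.4 243.3] 73.5 ((411.2808532714844, 243.41781616210938), (5.266851902008057, 17.673215866088867), 20.556045532226562)
orange [388.7 184.8] 96.0 ((388.6097717285156, 184.51217651367188), (6.405029296875, 18.994224548339844), 6.34019136428833)
side [-0.10833571 -0.68732132  0.70062489]
blue [495.4 380. ] 3453.5 ((488.4107360839844, 375.662109375), (81.85163879394531, 76.42889404296875), 26.11391258239746)
blue [349.2 257.3] 964.0 ((348.923095703125, 256.1153564453125), (49.9230
[... 257 characters left out ...]
43545150756836), 63.43495178222656)
blue [427.3 286.7] 226.5 ((427.20001220703125, 286.8999938964844), (22.45216941833496, 14.230247497558594), 18.43494987487793)
blue [356.7 292.9] 49.5 ((356.84613037109375, 292.7691650390625), (7.211102485656738, 14.976905822753906), 56.3099365234375)
fin [ 0.468 -0.35   0.07 ]
carrier [ 0.465 -0.342  0.05 ]
drifth [ 0.628 -0.309  0.02 ]
tip [ 0.498 -0.299  0.02 ]
jig [0.504 0.028 0.045]
knob [0.659 0.048 0.14 ]
pan [0.494 0.144 0.005]
rack [0.523 0.322 0.016]
tray [ 0.632 -0.253  0.008]
wristcam in tool [ 0.0767  0.0012 -0.0699] [-0.3    0.001  0.954] [ 0.     1.    -0.001] 350.75789219463115
[[-0.96  0.3  -0.  ]
 [ 0.3   0.96 -0.  ]
 [ 0.   -0.   -1.  ]]
```

```bash
python3 -m inch '[{"dx":-4.6,"dy":-4.2},{"dx":-4.6,"dy":-4.2},{"dx":-4.6,"dy":-4.2},{"dx":-4.6,"dy":-4.2},{"dx":-4.6,"dy":-4.2},{"dx":-4.6,"dy":-4.2},{"dx":-4.6,"dy":-4.2},{"dx":-4.6,"dy":-4.2},{"dx":-4.6,"dy":-4.2},{"dx":-4.6,"dy":-4.2}]'; python3 -m inch '[{},{}]'; python3 - <<'E'
from h import *
c,im=snap('wrist','w1'); np.savez('w1c.npz',p=[c[0][k] for k in ('fx','fy','cx','cy')],R=c[1],C=c[2])
E
```

```text
invalid input at $[0]: expected keys dx, dy, dz, wx, wy, wz
invalid input at $[0]: expected keys dx, dy, dz, wx, wy, wz
```

View pics/w1.png

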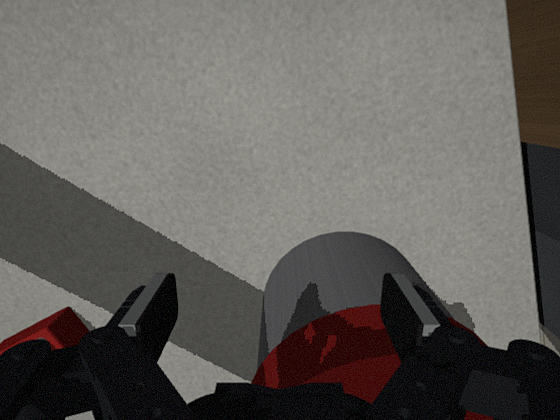

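```bash
python3 -m inch '[{"dx":-4.6,"dy":-4.2,"dz":0,"wx":0,"wy":0,"wz":0},{"dx":-4.6,"dy":-4.2,"dz":0,"wx":0,"wy":0,"wz":0},{"dx":-4.6,"dy":-4.2,"dz":0,"wx":0,"wy":0,"wz":0},{"dx":-4.6,"dy":-4.2,"dz":0,"wx":0,"wy":0,"wz":0},{"dx":-4.6,"dy":-4.2,"dz":0,"wx":0,"wy":0,"wz":0},{"dx":-4.6,"dy":-4.2,"dz":0,"wx":0,"wy":0,"wz":0},{"dx":-4.6,"dy":-4.2,"dz":0,"wx":0,"wy":0,"wz":0},{"dx":-4.6,"dy":-4.2,"dz":0,"wx":0,"wy":0,"wz":0},{"dx":-4.6,"dy":-4.2,"dz":0,"wx":0,"wy":0,"wz":0},{"dx":-4.6,"dy":-4.2,"dz":0,"wx":0,"wy":0,"wz":0}]'; python3 -m inch '[{"dx":0,"dy":0,"dz":0,"wx":0,"wy":0,"wz":0},{"dx":0,"dy":0,"dz":0,"wx":0,"wy":0,"wz":0}]'; python3 - <<'E'
from h import *
c,im=snap('wrist','w1b'); np.savez('w1c.npz',p=[c[0][k] for k in ('fx','fy','cx','cy')],R=c[1],C=c[2])
E
```

```text
t: 1.4
tcp_pos: [0.5007, 0.0576, 0.3039]
tool_rot: [0.15, 0.989, 0.0, 0.0]
force: [-0.6, -0.2, -0.1]
finger_gap: 1.002
gripper_force: 0.0
t: 1.65
tcp_pos: [0.4994, 0.0595, 0.3034]
tool_rot: [0.15, 0.989, 0.0, -0.001]
force: [-0.4, 0.7, -0.1]
finger_gap: 1.004
gripper_force: 0.0
```

View pics/w1b.png

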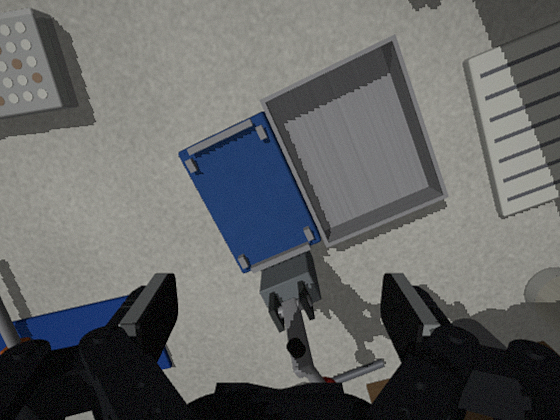

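The wrist view shows the jig's blue nest floor (corners about (180,153), (264,112), (322,240), (245,273)), the pan (355,145) and the rack right at (520,120).

```bash
python3 - <<'E'
from h import *
z=np.load('w1c.npz'); cw=(dict(zip(('fx','fy','cx','cy'),z['p'])),z['R'],z['C'])
im=cv2.imread('pics/w1b.png'); it=cv2.imread('pics/top0.png'); ct=cam('top')
def quad(k):
    h=cv2.convexHull(k); return cv2.minEnclosingTriangle(h) if 0 else cv2.approxPolyDP(h,0.05*cv2.arcLength(h,True),True)[:,0]
kw=[k for k in blobs(im,(100,120,40),(125,255,255),500) if abs(cen(k)[0]-250)<60][0]
kt=[k for k in blobs(it,(100,120,50),(125,255,255),500) if abs(cen(k)[0]-257)<20][0]
print(quad(kw).tolist(),quad(kt).tolist())
for n,c,k in (('w',cw,kw),('t',ct,kt)):
    P=np.array([onz(c,*p,.045)[:2] for p in k[:,0].astype(float)])
    r=cv2.minAreaRect((P*1000).astype(np.float32)); print(n,r)
print(tri([(cw,*cv2.minAreaRect(kw)[0]),(ct,*cv2.minAreaRect(kt)[0])]))
# rack, white
c=ct
E
```

```text
[[262, 112], [320, 240], [243, 272], [179, 152]] [[271, 199], [277, 252], [243, 256], [238, 202]]
w ((505.4714050292969, 32.328468322753906), (137.82296752929688, 89.199951171875), 7.5070414543151855)
t ((503.17474365234375, 28.99583625793457), (140.13807678222656, 88.4635009765625), 7.4618072509765625)
(array([0.50420987, 0.0296605 , 0.03574006]), [np.float64(0.0008598700173713041), np.float64(0.00085987001737121)])
```

```bash
python3 -m inch '[{"dx":-1,"dy":-5.5,"dz":0,"wx":0,"wy":0,"wz":-10},{"dx":0,"dy":-5.5,"dz":0,"wx":0,"wy":0,"wz":-7},{"dx":0,"dy":-5.5,"dz":0,"wx":0,"wy":0,"wz":0},{"dx":0,"dy":-5.5,"dz":0,"wx":0,"wy":0,"wz":0},{"dx":0,"dy":-5.5,"dz":0,"wx":0,"wy":0,"wz":0},{"dx":0,"dy":-5.5,"dz":0,"wx":0,"wy":0,"wz":0},{"dx":0,"dy":-3,"dz":0,"wx":0,"wy":0,"wz":0},{"dx":0,"dy":0,"dz":0,"wx":0,"wy":0,"wz":0},{"dx":0,"dy":0,"dz":0,"wx":0,"wy":0,"wz":0}]'; python3 - <<'E'
from h import *
c,im=snap('wrist','w2'); np.savez('w2c.npz',p=[c[0][k] for k in ('fx','fy','cx','cy')],R=c[1],C=c[2]); print(sense()['tcp_pos'])
E
```

```text
t: 2.82
tcp_pos: [0.4831, -0.2954, 0.3036]
tool_rot: [0.005, 1.0, 0.001, -0.001]
force: [-0.5, 0.1, 0.0]
finger_gap: 1.002
gripper_force: 0.0
[ 0.48315067 -0.2952824   0.30375451]
```

View pics/w2.png

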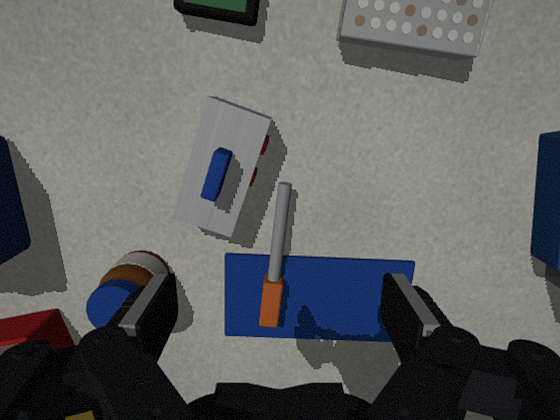

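Carrier at (222,168) with fin (216,174). Red inserts show only at (265,145) and (253,178), so bore +34 looks empty. The drift's handle is at (271,300), its tip at (285,185), tip toward the robot.

```bash
cat >> h.py <<'E'
def load(f):
    z=np.load(f); return (dict(zip(('fx','fy','cx','cy'),z['p'])),z['R'],z['C'])
def snapw(name):
    c,im=snap('wrist',name); np.savez(name+'c.npz',p=[c[0][k] for k in ('fx','fy','cx','cy')],R=c[1],C=c[2]); return c,im
E
python3 - <<'E'
from h import *
c=load('w2c.npz'); im=cv2.imread('pics/w2.png'); ct=cam('top')
k=[k for k in blobs(im,(100,120,40),(125,255,255),100) if abs(cen(k)[0]-216)<15 and abs(cen(k)[1]-173)<15][0]
print(cv2.minAreaRect(k),tri([(c,*cen(k)),(ct,411.4,243.3)]))
P=np.array([onz(c,*p,.072)[:2] for p in k[:,0].astype(float)]); r=cv2.minAreaRect((P*1000).astype(np.float32)); print(r)
E1=[onz(c,*p,.05)[:2] for p in ((210,97),(271,118),(236,238),(178,219))]; print(np.round(E1,3))
y=np.degrees(np.arctan2(*(E1[2]-E1[1])[::-1])); print('yaw',y,np.degrees(np.arctan2(*(E1[3]-E1[0])[::-1])))
a=np.radians(y); P=np.array(r[0])/1000
print(P,togo(P,.21,(-np.sin(a),np.cos(a))))
E
```

```text
((215.1998748779297, 173.59140014648438), (16.163379669189453, 52.905765533447266), 17.447187423706055) (array([ 0.46463479, -0.34630519,  0.09159502]), [np.float64(0.001248210918816427), np.float64(0.0012482109188164346)])
((468.0942687988281, -349.0), (13.764348030090332, 47.543052673339844), 69.7572021484375)
[[ 0.404 -0.353]
 [ 0.422 -0.3  ]
 [ 0.537 -0.337]
 [ 0.517 -0.392]]
yaw -17.727230110332457 -19.091241954035734
[ 0.46809427 -0.349     ] (array([ 1.44, -5.4 ,  9.37]), np.float64(17.1), array([-0.001 ,  0.0015, -1.    ]))
```

```bash
python3 -m inch '[{"dx":1.4,"dy":-3,"dz":5,"wx":0,"wy":0,"wz":0},{"dx":0,"dy":-2.4,"dz":4.4,"wx":0,"wy":0,"wz":8},{"dx":0,"dy":0,"dz":0,"wx":0,"wy":0,"wz":9},{"dx":0,"dy":0,"dz":0,"wx":0,"wy":0,"wz":0},{"dx":0,"dy":0,"dz":0,"wx":0,"wy":0,"wz":0}]'; python3 - <<'E'
from h import *
c,im=snapw('w3'); c2=load('w2c.npz'); 
k=[k for k in blobs(im,(100,120,40),(125,255,255),100) if np.hypot(*(cen(k)-[280,230]))<90][0]
print(cv2.minAreaRect(k))
for z in (.064,.078):
  P=np.array([onz(c,*p,z)[:2] for p in k[:,0].astype(float)]); r=cv2.minAreaRect((P*1000).astype(np.float32)); print(r)
print(tri([(c,*cen(k)),(c2,215.2,173.6)]))
for k in blobs(im,(0,120,60),(8,255,255),20): print('red',cen(k),cv2.contourArea(k),onz(c,*cen(k),.027))
P=np.array(r[0])/1000
print(togo(P,.128))
E
```

```text
t: 3.5
tcp_pos: [0.469, -0.3505, 0.2107]
tool_rot: [0.152, 0.988, -0.0, 0.0]
force: [0.6, -0.7, -0.2]
finger_gap: 1.001
gripper_force: 0.0
((279.03680419921875, 222.65377807617188), (22.196420669555664, 74.88578033447266), 2.4895529747009277)
((470.6336975097656, -349.55279541015625), (14.367900848388672, 52.060062408447266), 69.66580963134766)
((465.821533203125, -348.0411376953125), (13.438926696777344, 48.694000244140625), 69.66572570800781)
(array([ 0.46770115, -0.34885941,  0.07083883]), [np.float64(0.0002914643539628835), np.float64(0.0002914643539628318)])
(array([0.4 , 0.16, 8.28]), None, array([ 0.001, -0.001, -1.   ]))
```

View pics/w3.png

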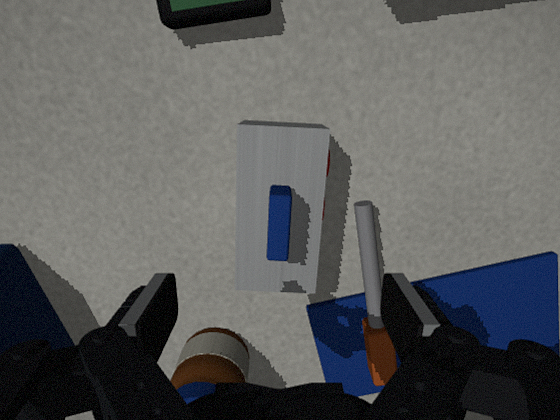

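```bash
python3 -m inch '[{"dx":0.14,"dy":0.1,"dz":3.3,"wx":0,"wy":0,"wz":2.5},{"dx":0,"dy":0,"dz":3,"wx":0,"wy":0,"wz":0},{"dx":0,"dy":0,"dz":1.95,"wx":0,"wy":0,"wz":0},{"dx":0,"dy":0,"dz":0,"wx":0,"wy":0,"wz":0}]'; python3 -m inch '[{"dx":0,"dy":0,"dz":0,"wx":0,"wy":0,"wz":0},{"dx":0,"dy":0,"dz":0,"wx":0,"wy":0,"wz":0},{"dx":0,"dy":0,"dz":0,"wx":0,"wy":0,"wz":0},{"dx":0,"dy":0,"dz":0,"wx":0,"wy":0,"wz":0},{"dx":0,"dy":0,"dz":0,"wx":0,"wy":0,"wz":0},{"dx":0,"dy":0,"dz":0,"wx":0,"wy":0,"wz":0}]' 0 60
```

```text
t: 4.05
tcp_pos: [0.4672, -0.3492, 0.1268]
tool_rot: [0.175, 0.985, 0.001, -0.001]
force: [0.2, 0.6, 0.1]
finger_gap: 1.001
gripper_force: 0.0
t: 4.8
tcp_pos: [0.4677, -0.3502, 0.1281]
tool_rot: [0.176, 0.984, -0.0, 0.0]
force: [-0.2, 1.8, 6.2]
finger_gap: 0.15
gripper_force: 59.7
```

```bash
python3 -m inch '[{"dx":0,"dy":0,"dz":-5,"wx":0,"wy":0,"wz":0},{"dx":0,"dy":0,"dz":-6.2,"wx":0,"wy":0,"wz":-9.3},{"dx":0,"dy":0,"dz":-6,"wx":0,"wy":0,"wz":-9.3},{"dx":-0.9,"dy":5.1,"dz":0,"wx":0,"wy":0,"wz":-9.2},{"dx":-0.9,"dy":5.1,"dz":0,"wx":0,"wy":0,"wz":0},{"dx":-0.9,"dy":5.1,"dz":0,"wx":0,"wy":0,"wz":0},{"dx":-0.9,"dy":5.1,"dz":0,"wx":0,"wy":0,"wz":0},{"dx":-0.9,"dy":5.1,"dz":0,"wx":0,"wy":0,"wz":0},{"dx":0,"dy":0,"dz":0,"wx":0,"wy":0,"wz":0},{"dx":0,"dy":0,"dz":0,"wx":0,"wy":0,"wz":0}]'; python3 - <<'E'
from h import *
c,im=snapw('w4'); c1=load('w1c.npz'); im1=cv2.imread('pics/w1b.png')
pe=proj(c,(.504,.031,.045)); print(pe, sense()['gripper_force'],sense()['force'])
ks=[(c1,[k for k in blobs(im1,(100,120,40),(125,255,255),500) if abs(cen(k)[0]-250)<60][0]),(c,min(blobs(im,(100,120,40),(125,255,255),500),key=lambda k:np.hypot(*(cen(k)-pe))))]
for cc,k in ks:
    P=np.array([onz(cc,*p,.045)[:2] for p in k[:,0].astype(float)]); print(cen(k),cv2.minAreaRect((P*1000).astype(np.float32)))
print(tri([(cc,*cv2.minAreaRect(k)[0]) for cc,k in ks]))
E
```

```text
t: 6.05
tcp_pos: [0.4865, -0.0924, 0.2987]
tool_rot: [-0.066, 0.998, -0.0, -0.001]
force: [-0.2, -0.1, -5.7]
finger_gap: 0.146
gripper_force: 60.1
[400.6221729  217.99782483] 60.12503743171692 [ 0.10197589 -0.02926049 -4.09768778]
[250.78664834 193.78270313] ((505.4714050292969, 32.328468322753906), (137.82296752929688, 89.199951171875), 7.5070414543151855)
[398.07969624 209.25091101] ((503.8526306152344, 26.46151351928711), (141.31045532226562, 95.56590270996094), 7.574060440063477)
(array([0.50257695, 0.03077156, 0.03950302]), [np.float64(0.0015193696966196832), np.float64(0.0015193696966195962)])
```

View pics/w4.png

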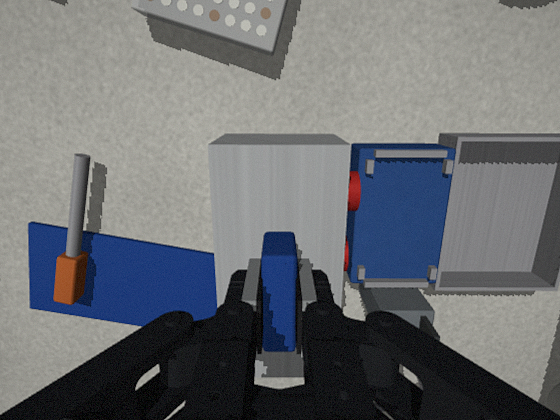

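The carrier is held and two inserts show at (353,190) and (346,255); the jig nest is at (400,215), framed by light lips and posts, and the pan is at the right.

```bash
python3 - <<'E'
import cv2,numpy as np
a=cv2.imread('pics/w1b.png')[100:285,170:335]; b=cv2.imread('pics/w4.png')[130:300,340:465]
a=cv2.resize(a,None,fx=2.9,fy=2.9,interpolation=cv2.INTER_CUBIC)[:580]; b=cv2.resize(b,None,fx=2.5,fy=2.5,interpolation=cv2.INTER_CUBIC)
H=max(a.shape[0],b.shape[0]); o=np.zeros((H,a.shape[1]+b.shape[1],3),np.uint8); o[:a.shape[0],:a.shape[1]]=a; o[:b.shape[0],a.shape[1]:]=b
print(o.shape,a.shape); cv2.imwrite('pics/c1.png',cv2.convertScaleAbs(o,alpha=1.4))
E
```

```text
(536, 790, 3) (536, 478, 3)
```

View pics/c1.png

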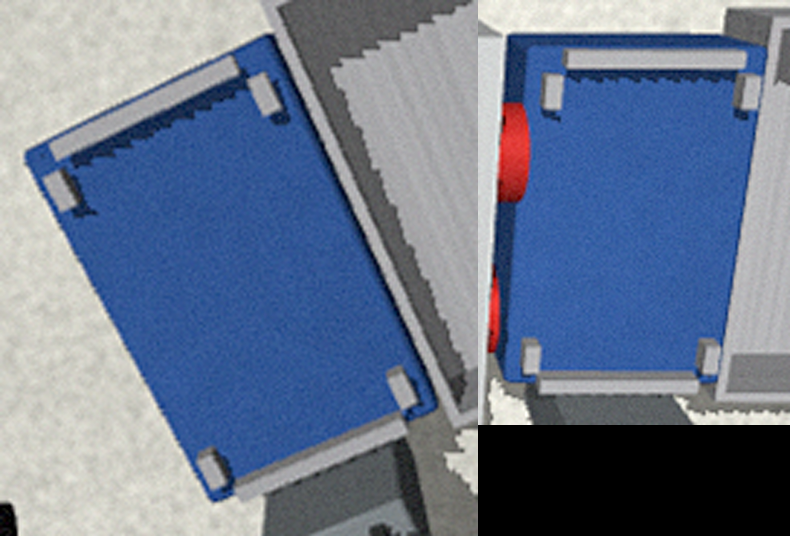

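```bash
python3 - <<'E'
from h import *
c1=load('w1c.npz'); c4=load('w4c.npz')
A=np.array([(60,183),(262,88),(400,382),(211,463)])/2.9+[170,100]
B=(np.array([(553,80),(748,80),(711,347),(533,347)])-[478,0])/2.5+[340,130]
X=np.array([tri([(c1,*a),(c4,*b)])[0] for a,b in zip(A,B)]); print(X.round(4),X.mean(0))
for z in (.053,.058):
  a=np.array([onz(c1,*p,z) for p in A]);b=np.array([onz(c4,*p,z) for p in B]); print(z,a.mean(0),b.mean(0))
  for q in (a,b): print(np.degrees(np.arctan2(q[3,1]-q[0,1],q[3,0]-q[0,0])),np.degrees(np.arctan2(q[2,1]-q[1,1],q[2,0]-q[1,0])),np.linalg.norm(q[3]-q[0]),np.linalg.norm(q[1]-q[0]))
E
```

```text
[[ 0.4547 -0.0112  0.0487]
 [ 0.4454  0.06    0.0482]
 [ 0.5522  0.0744  0.0498]
 [ 0.5617  0.0033  0.0499]] [0.50350308 0.03161677 0.04914915]
0.053 [0.50383932 0.03210882 0.053     ] [0.50136144 0.02998741 0.053     ]
7.467054929581062 7.604120700930858 0.10713216783272203 0.07087546509288929
7.820011118291976 8.003059181529634 0.10690789158345408 0.07058872780796605
0.058 [0.50263538 0.03290916 0.058     ] [0.4999291  0.02790721 0.058     ]
7.467054929581065 7.604120700930866 0.10546098796528246 0.06976986205362666
7.8200111182919825 8.003059181529613 0.10521499116023036 0.0694709460856725
```

```bash
python3 -m inch '[{"dx":-1.65,"dy":6,"dz":0,"wx":0,"wy":0,"wz":0},{"dx":-1.65,"dy":6,"dz":0,"wx":0,"wy":0,"wz":0},{"dx":0,"dy":0,"dz":5,"wx":0,"wy":0,"wz":0},{"dx":0,"dy":0,"dz":4,"wx":0,"wy":0,"wz":0},{"dx":0,"dy":0,"dz":0,"wx":0,"wy":0,"wz":0},{"dx":0,"dy":0,"dz":0,"wx":0,"wy":0,"wz":0}]'; python3 - <<'E'
from h import *
c,im=snapw('w5'); print(togo((.5035,.0315),.185,(-np.sin(np.radians(7.6)),np.cos(np.radians(7.6)))))
E
```

```text
t: 6.85
tcp_pos: [0.5049, 0.0297, 0.2103]
tool_rot: [-0.065, 0.998, -0.0, 0.001]
force: [0.2, 0.4, -4.8]
finger_gap: 0.152
gripper_force: 60.6
(array([0.15, 0.2 , 2.58]), np.float64(-0.1), array([ 3.7e-03, -7.0e-04, -1.0e+00]))
```

View pics/w5.png

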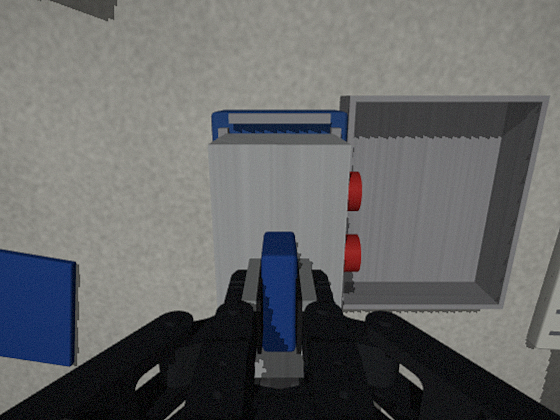

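The carrier (211..351 px wide) hangs centred over the nest lips (230..330 px at row 118); the inserts face the pan.

```bash
python3 -m inch '[{"dx":0.13,"dy":0.18,"dz":1.2,"wx":0,"wy":0,"wz":0},{"dx":0,"dy":0,"dz":1.2,"wx":0,"wy":0,"wz":0},{"dx":0,"dy":0,"dz":0.6,"wx":0,"wy":0,"wz":0},{"dx":0,"dy":0,"dz":0.4,"wx":0,"wy":0,"wz":0},{"dx":0,"dy":0,"dz":0,"wx":0,"wy":0,"wz":0}]';  python3 -m inch '[{"dx":0,"dy":0,"dz":0.2,"wx":0,"wy":0,"wz":0},{"dx":0,"dy":0,"dz":0,"wx":0,"wy":0,"wz":0},{"dx":0,"dy":0,"dz":0,"wx":0,"wy":0,"wz":0}]'
```

```text
t: 7.52
tcp_pos: [0.5021, 0.0324, 0.175]
tool_rot: [-0.066, 0.998, 0.0, -0.0]
force: [0.2, -1.1, -4.7]
finger_gap: 0.15
gripper_force: 60.5
t: 7.9
tcp_pos: [0.5023, 0.0324, 0.1735]
tool_rot: [-0.066, 0.998, -0.0, 0.0]
force: [0.4, -0.6, -6.0]
finger_gap: 0.151
gripper_force: 60.6
```

```bash
python3 -m inch '[{"dx":0,"dy":0,"dz":0.15,"wx":0,"wy":0,"wz":0},{"dx":0,"dy":0,"dz":0,"wx":0,"wy":0,"wz":0}]';  python3 -m inch '[{"dx":0,"dy":0,"dz":0.15,"wx":0,"wy":0,"wz":0},{"dx":0,"dy":0,"dz":0,"wx":0,"wy":0,"wz":0}]'
```

```text
t: 8.15
tcp_pos: [0.5023, 0.0325, 0.1731]
tool_rot: [-0.066, 0.998, -0.0, 0.0]
force: [-0.9, -0.4, 3.4]
finger_gap: 0.151
gripper_force: 61.9
t: 8.4
tcp_pos: [0.5023, 0.0325, 0.173]
tool_rot: [-0.066, 0.998, -0.0, 0.001]
force: [-4.1, -0.8, 17.9]
finger_gap: 0.148
gripper_force: 63.7
```

```bash
python3 -m inch '[{"dx":0,"dy":0,"dz":-0.15,"wx":0,"wy":0,"wz":0},{"dx":0,"dy":0,"dz":0,"wx":0,"wy":0,"wz":0},{"dx":0,"dy":0,"dz":0,"wx":0,"wy":0,"wz":0},{"dx":0,"dy":0,"dz":0,"wx":0,"wy":0,"wz":0},{"dx":0,"dy":0,"dz":-5,"wx":0,"wy":0,"wz":0},{"dx":0,"dy":0,"dz":-5,"wx":0,"wy":0,"wz":0},{"dx":-5.2,"dy":0,"dz":0,"wx":0,"wy":0,"wz":0},{"dx":-3,"dy":0,"dz":0,"wx":0,"wy":0,"wz":0},{"dx":0,"dy":0,"dz":0,"wx":0,"wy":0,"wz":0},{"dx":0,"dy":0,"dz":0,"wx":0,"wy":0,"wz":0}]' 1; python3 - <<'E'
from h import *
c,im=snapw('w6'); print(proj(c,(.6577,.0527,.1385)))
for k in blobs(im,(0,120,60),(8,255,255),20)+blobs(im,(172,120,60),(180,255,255),20): print('red',cen(k),cv2.contourArea(k),cv2.boundingRect(k))
E
```

```text
t: 9.65
tcp_pos: [0.582, 0.0433, 0.271]
tool_rot: [-0.066, 0.998, 0.0, -0.002]
force: [0.1, 0.9, -0.0]
finger_gap: 1.003
gripper_force: 0.0
[275.78922862 334.81445689]
red [271.5323764  341.19776715] 522.5 (257, 325, 33, 33)
red [330.41370224  95.15612648] 253.0 (324, 83, 14, 26)
red [331.15479115  44.68632269] 203.5 (326, 31, 11, 27)
```

View pics/w6.png

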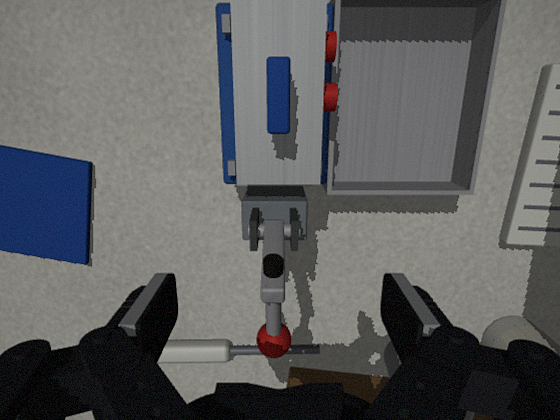

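The knob is at (273,341), close to the prediction (276,335). The carrier is in the nest with its inserts at (330,47) and (330,96) by the pan.

```bash
python3 -m inch '[{"dx":-4,"dy":-0.18,"dz":0,"wx":0,"wy":0,"wz":0},{"dx":-3.9,"dy":0,"dz":0,"wx":0,"wy":0,"wz":0},{"dx":0,"dy":0,"dz":3,"wx":0,"wy":0,"wz":0},{"dx":0,"dy":0,"dz":3.8,"wx":0,"wy":0,"wz":0},{"dx":0,"dy":0,"dz":0,"wx":0,"wy":0,"wz":0},{"dx":0,"dy":0,"dz":0,"wx":0,"wy":0,"wz":0}]';  python3 -m inch '[{"dx":0,"dy":0,"dz":0,"wx":0,"wy":0,"wz":0},{"dx":0,"dy":0,"dz":0,"wx":0,"wy":0,"wz":0},{"dx":0,"dy":0,"dz":0,"wx":0,"wy":0,"wz":0},{"dx":0,"dy":0,"dz":0,"wx":0,"wy":0,"wz":0},{"dx":0,"dy":0,"dz":0,"wx":0,"wy":0,"wz":0}]' 0 25
```

```text
t: 10.45
tcp_pos: [0.662, 0.0517, 0.2049]
tool_rot: [-0.066, 0.998, -0.0, 0.0]
force: [0.5, -0.7, 0.4]
finger_gap: 1.001
gripper_force: 0.0
t: 11.08
tcp_pos: [0.6624, 0.0507, 0.2048]
tool_rot: [-0.066, 0.998, -0.001, 0.001]
force: [-0.3, -4.5, 5.5]
finger_gap: 0.258
gripper_force: 24.5
```

```bash
python3 -m inch '[{"dx":0.73,"dy":0,"dz":-1.31,"wx":0,"wy":0,"wz":0},{"dx":0.93,"dy":0,"dz":-1.08,"wx":0,"wy":0,"wz":0},{"dx":1.11,"dy":0,"dz":-0.89,"wx":0,"wy":0,"wz":0},{"dx":0,"dy":0,"dz":0,"wx":0,"wy":0,"wz":0}]'; python3 -m inch '[{"dx":1.27,"dy":0,"dz":-0.66,"wx":0,"wy":0,"wz":0},{"dx":1.36,"dy":0,"dz":-0.4,"wx":0,"wy":0,"wz":0},{"dx":1.42,"dy":0,"dz":-0.14,"wx":0,"wy":0,"wz":0},{"dx":0,"dy":0,"dz":0,"wx":0,"wy":0,"wz":0}]'
```

```text
t: 11.58
tcp_pos: [0.6342, 0.047, 0.2368]
tool_rot: [-0.066, 0.998, -0.001, 0.0]
force: [0.9, -5.7, -2.7]
finger_gap: 0.253
gripper_force: 24.9
t: 12.08
tcp_pos: [0.5946, 0.0418, 0.2493]
tool_rot: [-0.066, 0.998, -0.001, 0.001]
force: [1.6, -4.8, 0.6]
finger_gap: 0.255
gripper_force: 25.4
```

```bash
python3 -m inch '[{"dx":1.42,"dy":0,"dz":0.14,"wx":0,"wy":0,"wz":0},{"dx":1.36,"dy":0,"dz":0.4,"wx":0,"wy":0,"wz":0},{"dx":1.27,"dy":0,"dz":0.66,"wx":0,"wy":0,"wz":0},{"dx":0,"dy":0,"dz":0,"wx":0,"wy":0,"wz":0}]'; python3 -m inch '[{"dx":0.5,"dy":0,"dz":0.38,"wx":0,"wy":0,"wz":0},{"dx":0.4,"dy":0,"dz":0.36,"wx":0,"wy":0,"wz":0},{"dx":0,"dy":0,"dz":0,"wx":0,"wy":0,"wz":0}]'
```

```text
t: 12.58
tcp_pos: [0.5528, 0.0364, 0.2384]
tool_rot: [-0.066, 0.998, -0.001, -0.001]
force: [-5.5, -6.9, 13.8]
finger_gap: 0.236
gripper_force: 24.0
t: 12.95
tcp_pos: [0.542, 0.035, 0.2309]
tool_rot: [-0.067, 0.998, -0.001, -0.004]
force: [-9.8, -8.9, 17.7]
finger_gap: 0.222
gripper_force: 24.2
```

```bash
python3 -m inch '[{"dx":0,"dy":0,"dz":0,"wx":0,"wy":0,"wz":0},{"dx":0,"dy":0,"dz":0,"wx":0,"wy":0,"wz":0},{"dx":0,"dy":0,"dz":0,"wx":0,"wy":0,"wz":0},{"dx":0,"dy":0,"dz":-3,"wx":0,"wy":0,"wz":0},{"dx":0,"dy":0,"dz":-5,"wx":0,"wy":0,"wz":0},{"dx":-3,"dy":-4,"dz":-3,"wx":0,"wy":0,"wz":0},{"dx":0,"dy":-6,"dz":0,"wx":0,"wy":0,"wz":0},{"dx":0,"dy":-5,"dz":0,"wx":0,"wy":0,"wz":0},{"dx":0,"dy":0,"dz":0,"wx":0,"wy":0,"wz":0},{"dx":0,"dy":0,"dz":0,"wx":0,"wy":0,"wz":0}]' 1; python3 - <<'E'
from h import *
c,im=snapw('w7'); snap('top','top7')
print(proj(c,(.503+.038,.032+.005,.164)))
for k in blobs(im,(0,120,60),(8,255,255),20)+blobs(im,(5,150,100),(16,255,255),20): print('red',cen(k),cv2.contourArea(k),cv2.boundingRect(k))
E
```

```text
t: 14.2
tcp_pos: [0.5945, -0.1079, 0.3386]
tool_rot: [-0.066, 0.998, 0.001, -0.001]
force: [0.4, -0.5, -0.5]
finger_gap: 1.0
gripper_force: 0.0
[491.16336714 162.63291197]
red [490.14829545 166.75151515] 880.0 (471, 151, 39, 34)
red [247.21556886 321.52794411] 167.0 (241, 313, 13, 17)
red [491.37414966 104.99319728] 24.5 (489, 97, 5, 17)
red [ 68.44459161 202.56225166] 755.0 (58, 179, 22, 48)
```

View pics/w7.png

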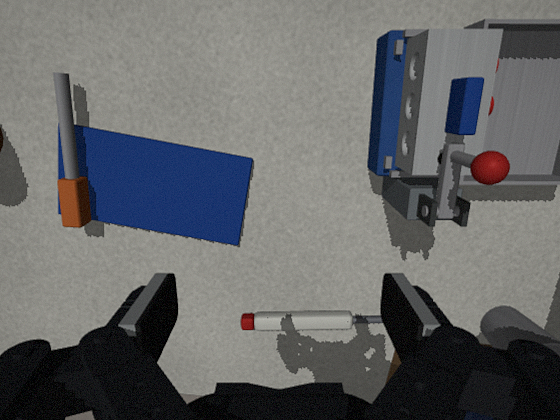

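Clamp down: knob at (490,168), matching q≈0; bores visible on the near face at (413,68), (408,105), (405,133). The drift's handle is at (73,203) and its tip at (62,75).

```bash
python3 - <<'E'
from h import *
s=sense(); print(s['q'].round(3), 'phi+q6-q1', 3.274+s['q'][5]-s['q'][0], 3.274-s['q'][5]-s['q'][0])
obs=[]
for n in ('w4','w7'):
    c=load(n+'c.npz'); im=cv2.imread(f'pics/{n}.png')
    k=blobs(im,(4,130,60),(20,255,255),150); k=[a for a in k if cen(a)[0]<100][0]
    g=cv2.minAreaRect(k); print(n,cen(k),g); obs.append((c,*g[0]))
    for z in (.034,.021):
        P=np.array([onz(c,*p,z)[:2] for p in k[:,0].astype(float)]); print(z,cv2.minAreaRect((P*1000).astype(np.float32)))
print(tri(obs))
c=load('w7c.npz'); print('tip',onz(c,62,75,.021),'hf',onz(c,73,180,.021)); print(onz(load('w4c.npz'),82,156,.021))
for k in [a for a in blobs(cv2.imread('pics/w7.png'),(100,120,40),(125,255,255),2000) if cen(a)[0]<300]:
    P=np.array([onz(c,*p,.008)[:2] for p in k[:,0].astype(float)]); print('tray',cv2.minAreaRect((P*1000).astype(np.float32)))
E
```

```text
[-3.630e-01  4.620e-01  1.446e+00  1.000e-03  1.234e+00 -2.067e+00] phi+q6-q1 1.5696493169039045 5.704411899909111
w4 [ 65.76786674 278.28031524] ((67.08824157714844, 275.6470947265625), (28.134132385253906, 54.57051467895508), 14.03624439239502)
0.034 ((617.5858764648438, -301.1517639160156), (27.790302276611328, 69.6748046875), 74.16166687011719)
0.021 ((625.6121826171875, -308.90985107421875), (28.869524002075195, 72.38059997558594), 74.16168975830078)
w7 [ 69.49155504 201.9654436 ] ((71.5, 201.5), (49.0, 27.0), 90.0)
0.034 ((655.6800537109375, -330.29962158203125), (28.808103561401367, 61.51502227783203), 86.88470458984375)
0.021 ((660.4254150390625, -337.7054748535156), (29.807777404785156, 63.6495361328125), 86.88475799560547)
(array([ 0.70602565, -0.39687074, -0.10612513]), [np.float64(0.011219904662822005), np.float64(0.011219904662822069)])
tip [ 0.52396638 -0.34114586  0.021     ] hf [ 0.6347091  -0.33461983  0.021     ]
[ 0.48941078 -0.28751792  0.021     ]
tray ((634.75244140625, -240.92063903808594), (201.0310516357422, 109.15994262695312), 86.67449951171875)
```

```bash
python3 -m inch '[{"dx":-0.5,"dy":-5.8,"dz":1,"wx":0,"wy":0,"wz":0},{"dx":-0.5,"dy":-5.8,"dz":1,"wx":0,"wy":0,"wz":0},{"dx":-0.5,"dy":-5.8,"dz":1,"wx":0,"wy":0,"wz":0},{"dx":-0.5,"dy":-5.7,"dz":1,"wx":0,"wy":0,"wz":0},{"dx":0,"dy":0,"dz":6,"wx":0,"wy":0,"wz":5},{"dx":0,"dy":0,"dz":2,"wx":0,"wy":0,"wz":0},{"dx":0,"dy":0,"dz":0,"wx":0,"wy":0,"wz":0},{"dx":0,"dy":0,"dz":0,"wx":0,"wy":0,"wz":0}]'; python3 - <<'E'
from h import *
c,im=snapw('w8')
k=blobs(im,(4,130,60),(20,255,255),150)[0]; print(cen(k),cv2.minAreaRect(k))
for z in (.034,.021):
    P=np.array([onz(c,*p,z)[:2] for p in k[:,0].astype(float)]); print(z,cv2.minAreaRect((P*1000).astype(np.float32)))
E
```

```text
t: 15.3
tcp_pos: [0.6463, -0.3341, 0.2218]
tool_rot: [-0.024, 1.0, -0.001, 0.002]
force: [0.5, -0.3, 0.3]
finger_gap: 1.004
gripper_force: 0.0
[276.92285339 215.4071991 ] ((276.5, 214.5), (71.0, 27.0), 90.0)
0.034 ((656.52001953125, -334.40673828125), (58.08739471435547, 20.742448806762695), 3.2636187076568604)
0.021 ((660.8947143554688, -334.3095397949219), (61.02053451538086, 21.78984260559082), 3.2636144161224365)
```

View pics/w8.png

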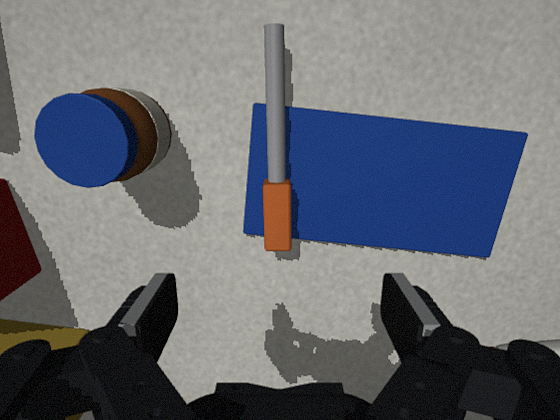

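The drift lies with its handle at (277,215) partly over the tray edge (knocked from its first place), tip at (273,28); the jar at (90,140) is clear of the fingers.

```bash
python3 -m inch '[{"dx":-1.1,"dy":-0.08,"dz":4.5,"wx":0,"wy":0,"wz":-0.5},{"dx":0,"dy":0,"dz":5,"wx":0,"wy":0,"wz":0},{"dx":0,"dy":0,"dz":3.2,"wx":0,"wy":0,"wz":0},{"dx":0,"dy":0,"dz":1.0,"wx":0,"wy":0,"wz":0},{"dx":0,"dy":0,"dz":0,"wx":0,"wy":0,"wz":0},{"dx":0,"dy":0,"dz":0,"wx":0,"wy":0,"wz":0}]'; python3 -m inch '[{"dx":0,"dy":0,"dz":0,"wx":0,"wy":0,"wz":0},{"dx":0,"dy":0,"dz":0,"wx":0,"wy":0,"wz":0},{"dx":0,"dy":0,"dz":0,"wx":0,"wy":0,"wz":0},{"dx":0,"dy":0,"dz":0,"wx":0,"wy":0,"wz":0},{"dx":0,"dy":0,"dz":0,"wx":0,"wy":0,"wz":0},{"dx":0,"dy":0,"dz":0,"wx":0,"wy":0,"wz":0}]' 0 100
```

```text
t: 16.1
tcp_pos: [0.6574, -0.3359, 0.0851]
tool_rot: [-0.027, 1.0, -0.001, 0.002]
force: [-0.2, -0.9, -0.1]
finger_gap: 1.002
gripper_force: 0.0
t: 16.85
tcp_pos: [0.6563, -0.3353, 0.0829]
tool_rot: [-0.027, 1.0, -0.0, 0.0]
force: [0.6, -1.1, 4.3]
finger_gap: 0.238
gripper_force: 99.9
```

```bash
python3 -m inch '[{"dx":0,"dy":0,"dz":-4,"wx":0,"wy":0,"wz":0},{"dx":0,"dy":0,"dz":-6,"wx":0,"wy":0,"wz":0},{"dx":0,"dy":0,"dz":-4,"wx":0,"wy":0,"wz":10.5},{"dx":0,"dy":0,"dz":0,"wx":0,"wy":0,"wz":10.5},{"dx":0,"dy":0,"dz":0,"wx":0,"wy":0,"wz":10.5},{"dx":0,"dy":0,"dz":0,"wx":0,"wy":0,"wz":10.5},{"dx":0,"dy":0,"dz":0,"wx":0,"wy":0,"wz":10.5},{"dx":0,"dy":0,"dz":0,"wx":0,"wy":0,"wz":10.5},{"dx":0,"dy":0,"dz":0,"wx":0,"wy":0,"wz":10.5},{"dx":0,"dy":0,"dz":0,"wx":0,"wy":0,"wz":10.5}]'; python3 -m inch '[{"dx":4.6,"dy":-2.6,"dz":0,"wx":0,"wy":0,"wz":1.5},{"dx":4.6,"dy":-2.6,"dz":0,"wx":0,"wy":0,"wz":0},{"dx":4.6,"dy":-2.6,"dz":0,"wx":0,"wy":0,"wz":0},{"dx":4.6,"dy":-2.6,"dz":0,"wx":0,"wy":0,"wz":0},{"dx":0,"dy":0,"dz":0,"wx":0,"wy":0,"wz":0},{"dx":0,"dy":0,"dz":0,"wx":0,"wy":0,"wz":0}]'; python3 - <<'E'
from h import *
a=np.radians(7.57); ex=np.array([np.cos(a),np.sin(a)]); ey=np.array([-ex[1],ex[0]])
s=sense(); print(togo(np.array([.5023,.0325])-.2*ey,.134,ex), s['q'].round(2), s['force'])
E
```

```text
t: 18.1
tcp_pos: [0.6554, -0.3346, 0.2208]
tool_rot: [0.651, 0.759, -0.0, -0.001]
force: [-0.2, 0.1, -1.1]
finger_gap: 0.235
gripper_force: 99.2
t: 18.85
tcp_pos: [0.5281, -0.1673, 0.2222]
tool_rot: [0.659, 0.752, 0.0, 0.0]
force: [0.2, -0.1, -1.5]
finger_gap: 0.235
gripper_force: 99.2
(array([0.15, 0.07, 8.82]), np.float64(0.0), array([ 8.e-04, -6.e-04, -1.e+00])) [-0.51  0.54  1.69 -0.    0.91 -0.64] [ 0.16572132 -0.0662823  -1.51723539]
```

```bash
python3 -m inch '[{"dx":0.15,"dy":0.07,"dz":5,"wx":0,"wy":0,"wz":0},{"dx":0,"dy":0,"dz":3.8,"wx":0,"wy":0,"wz":0},{"dx":0,"dy":0,"dz":0,"wx":0,"wy":0,"wz":0},{"dx":0,"dy":0,"dz":0,"wx":0,"wy":0,"wz":0}]'; python3 - <<'E'
from h import *
a=np.radians(7.57); ex=np.array([np.cos(a),np.sin(a)]); ey=np.array([-ex[1],ex[0]])
s=sense(); print(togo(np.array([.5023,.0325])-.2*ey,.134,ex))
T=R.from_quat(s['tool_rot']); 
tip=s['tcp_pos']+T.apply([.138,0,.062]); print('tip',tip)
for n in ('top','side'):
    c,im=snap(n,n+'9'); print(n,proj(c,tip)); u,v=proj(c,tip).astype(int)
    cv2.imwrite(f'pics/{n}9c.png',cv2.resize(im[v-50:v+50,u-66:u+67],None,fx=3,fy=3,interpolation=cv2.INTER_CUBIC))
a=cv2.imread('pics/top9c.png');b=cv2.imread('pics/side9c.png'); cv2.imwrite('pics/c9.png',np.hstack([a,b]))
E
```

```text
t: 19.35
tcp_pos: [0.5293, -0.1668, 0.135]
tool_rot: [0.659, 0.752, 0.0, 0.001]
force: [0.2, -1.2, -0.4]
finger_gap: 0.238
gripper_force: 99.2
(array([ 0.11, -0.06,  0.1 ]), np.float64(-0.0), array([ 0.002 , -0.0011, -1.    ]))
tip [ 0.51138647 -0.03001425  0.07278602]
top [280.82434699 223.03651909]
side [273.42446656 228.28192025]
```

View pics/c9.png

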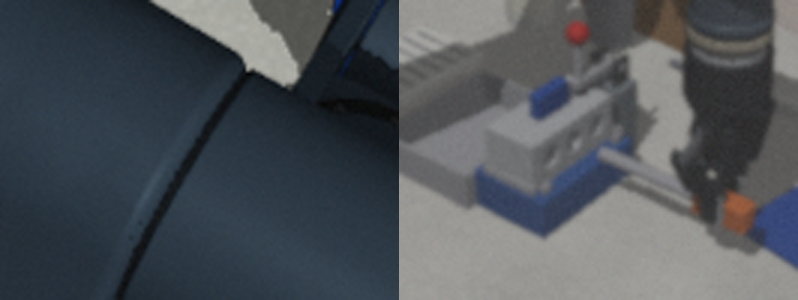

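The side crop shows the clamp closed and the rod's tip at (605,155); its line runs onto the middle bore at (575,145). The top view is blocked by the arm.

```bash
python3 -m inch '[{"dx":1,"dy":-0.05,"dz":0.05,"wx":0,"wy":0,"wz":0},{"dx":1,"dy":0,"dz":0,"wx":0,"wy":0,"wz":0},{"dx":1,"dy":0,"dz":0,"wx":0,"wy":0,"wz":0},{"dx":1,"dy":0,"dz":0,"wx":0,"wy":0,"wz":0},{"dx":0,"dy":0,"dz":0,"wx":0,"wy":0,"wz":0}]';python3 -m inch '[{"dx":0.7,"dy":0,"dz":0,"wx":0,"wy":0,"wz":0},{"dx":0.7,"dy":0,"dz":0,"wx":0,"wy":0,"wz":0},{"dx":0.7,"dy":0,"dz":0,"wx":0,"wy":0,"wz":0},{"dx":0,"dy":0,"dz":0,"wx":0,"wy":0,"wz":0}]'
```

```text
t: 20.08
tcp_pos: [0.522, -0.1248, 0.1338]
tool_rot: [0.658, 0.753, -0.0, -0.0]
force: [0.7, 0.1, -0.9]
finger_gap: 0.236
gripper_force: 99.2
t: 20.58
tcp_pos: [0.5193, -0.1046, 0.1338]
tool_rot: [0.659, 0.752, -0.0, -0.0]
force: [0.8, -0.8, -2.1]
finger_gap: 0.236
gripper_force: 99.2
```

```bash
python3 -m inch '[{"dx":0.8,"dy":0,"dz":0,"wx":0,"wy":0,"wz":0},{"dx":0.8,"dy":0,"dz":0,"wx":0,"wy":0,"wz":0},{"dx":0.8,"dy":0,"dz":0,"wx":0,"wy":0,"wz":0},{"dx":0,"dy":0,"dz":0,"wx":0,"wy":0,"wz":0}]';python3 -m inch '[{"dx":0.7,"dy":0,"dz":0,"wx":0,"wy":0,"wz":0},{"dx":0.7,"dy":0,"dz":0,"wx":0,"wy":0,"wz":0},{"dx":0.2,"dy":0,"dz":0,"wx":0,"wy":0,"wz":0},{"dx":0,"dy":0,"dz":0,"wx":0,"wy":0,"wz":0},{"dx":0,"dy":0,"dz":0,"wx":0,"wy":0,"wz":0}]'; python3 - <<'E'
from h import *
c,im=snap('side','side10'); ct,imt=snap('top','top10')
for n,i in (('s',im),('t',imt)):
  for k in blobs(i,(0,120,60),(8,255,255),8)+blobs(i,(172,120,60),(180,255,255),8): 
    u=cen(k)
    if (n=='s' and 200<u[0]<330 and 160<u[1]<270) or (n=='t' and 180<u[0]<290 and 130<u[1]<270): print(n,u.round(1),cv2.contourArea(k))
print(proj(c,(.494,.144,.015)))
E
```

```text
t: 21.08
tcp_pos: [0.5161, -0.0806, 0.1338]
tool_rot: [0.659, 0.753, -0.0, -0.0]
force: [1.0, 0.0, -1.3]
finger_gap: 0.243
gripper_force: 99.2
t: 21.7
tcp_pos: [0.5144, -0.0657, 0.1338]
tool_rot: [0.659, 0.752, 0.0, 0.0]
force: [0.5, 0.5, -1.0]
finger_gap: 0.232
gripper_force: 99.2
s [265.8 188.3] 25.5
t [253.  203.4] 61.0
[232.1462547  223.07498329]
```

```bash
python3 -m inch '[{"dx":-3.3,"dy":0,"dz":0,"wx":0,"wy":0,"wz":0},{"dx":-3.3,"dy":0,"dz":0,"wx":0,"wy":0,"wz":0},{"dx":-3.3,"dy":0,"dz":0,"wx":0,"wy":0,"wz":0},{"dx":0,"dy":0,"dz":0,"wx":0,"wy":0,"wz":0},{"dx":0,"dy":-3.4,"dz":0,"wx":0,"wy":0,"wz":0},{"dx":0,"dy":0,"dz":0,"wx":0,"wy":0,"wz":0},{"dx":0,"dy":0,"dz":0,"wx":0,"wy":0,"wz":0}]'; python3 - <<'E'
from h import *
a=np.radians(7.57); ex=np.array([np.cos(a),np.sin(a)]); ey=np.array([-ex[1],ex[0]])
print(togo(np.array([.5023,.0325])-.2*ey-.034*ex,.134,ex))
E
```

```text
t: 22.68
tcp_pos: [0.494, -0.1678, 0.134]
tool_rot: [0.659, 0.752, 0.0, 0.0]
force: [0.3, 0.1, -0.6]
finger_gap: 0.235
gripper_force: 99.2
(array([-0.25,  0.06, -0.  ]), np.float64(-0.0), array([ 7.e-04, -2.e-04, -1.e+00]))
```

```bash
python3 -m inch '[{"dx":1,"dy":0.06,"dz":0,"wx":0,"wy":0,"wz":0},{"dx":1,"dy":0,"dz":0,"wx":0,"wy":0,"wz":0},{"dx":1,"dy":0,"dz":0,"wx":0,"wy":0,"wz":0},{"dx":1,"dy":0,"dz":0,"wx":0,"wy":0,"wz":0},{"dx":0,"dy":0,"dz":0,"wx":0,"wy":0,"wz":0}]';python3 -m inch '[{"dx":0.8,"dy":0,"dz":0,"wx":0,"wy":0,"wz":0},{"dx":0.8,"dy":0,"dz":0,"wx":0,"wy":0,"wz":0},{"dx":0.8,"dy":0,"dz":0,"wx":0,"wy":0,"wz":0},{"dx":0,"dy":0,"dz":0,"wx":0,"wy":0,"wz":0}]'; python3 -m inch '[{"dx":0.8,"dy":0,"dz":0,"wx":0,"wy":0,"wz":0},{"dx":0.8,"dy":0,"dz":0,"wx":0,"wy":0,"wz":0},{"dx":0.8,"dy":0,"dz":0,"wx":0,"wy":0,"wz":0},{"dx":0.7,"dy":0,"dz":0,"wx":0,"wy":0,"wz":0},{"dx":0.5,"dy":0,"dz":0,"wx":0,"wy":0,"wz":0},{"dx":0,"dy":0,"dz":0,"wx":0,"wy":0,"wz":0},{"dx":0,"dy":0,"dz":0,"wx":0,"wy":0,"wz":0}]'
```

```text
t: 23.3
tcp_pos: [0.4886, -0.1273, 0.1338]
tool_rot: [0.658, 0.753, -0.0, -0.0]
force: [0.6, -0.5, -1.3]
finger_gap: 0.233
gripper_force: 99.2
t: 23.8
tcp_pos: [0.4855, -0.1039, 0.1338]
tool_rot: [0.659, 0.752, -0.0, -0.0]
force: [-0.7, -0.6, -1.2]
finger_gap: 0.234
gripper_force: 99.2
t: 24.68
tcp_pos: [0.4812, -0.0691, 0.1338]
tool_rot: [0.659, 0.752, 0.0, 0.0]
force: [-0.0, 0.1, -1.5]
finger_gap: 0.233
gripper_force: 99.2
```

```bash
python3 -m inch '[{"dx":-3.4,"dy":0,"dz":0,"wx":0,"wy":0,"wz":0},{"dx":-3.4,"dy":0,"dz":0,"wx":0,"wy":0,"wz":0},{"dx":-3.4,"dy":0,"dz":0,"wx":0,"wy":0,"wz":0},{"dx":0,"dy":0,"dz":-5,"wx":0,"wy":0,"wz":0},{"dx":-3.85,"dy":2.95,"dz":-3,"wx":0,"wy":0,"wz":0},{"dx":-3.85,"dy":2.95,"dz":0,"wx":0,"wy":0,"wz":0},{"dx":-3.85,"dy":2.95,"dz":0,"wx":0,"wy":0,"wz":0},{"dx":-3.85,"dy":2.95,"dz":0,"wx":0,"wy":0,"wz":5.5},{"dx":0,"dy":0,"dz":0,"wx":0,"wy":0,"wz":5.4},{"dx":0,"dy":0,"dz":0,"wx":0,"wy":0,"wz":0}]'; python3 -m inch '[{"dx":0,"dy":0,"dz":0,"wx":0,"wy":0,"wz":0}]'; python3 - <<'E'
from h import *
c,im=snap('side','side11'); ct,imt=snap('top','top11')
for n,i in (('s',im),('t',imt)):
  for k in blobs(i,(0,100,50),(8,255,255),5)+blobs(i,(172,100,50),(180,255,255),5): 
    u=cen(k)
    if (n=='s' and 190<u[0]<330 and 160<u[1]<270) or (n=='t' and 180<u[0]<290 and 130<u[1]<270): print(n,u.round(1),cv2.contourArea(k),cv2.boundingRect(k))
for y in (.052,.15):print(y,onz(ct,214,232,.015),proj(ct,(.5,y,.015)))
k=[k for k in blobs(imt,(100,120,50),(125,255,255),300)]
print([(cen(a).round(0),cv2.contourArea(a)) for a in k])
print(togo((.631,-.305),.083,(np.cos(np.radians(-3.3)),np.sin(np.radians(-3.3)))))
E
```

```text
t: 25.92
tcp_pos: [0.6312, -0.3076, 0.2128]
tool_rot: [0.727, 0.686, -0.0, -0.001]
force: [-0.3, 0.7, -2.1]
finger_gap: 0.232
gripper_force: 99.2
t: 26.05
tcp_pos: [0.6311, -0.3068, 0.2134]
tool_rot: [0.727, 0.687, -0.0, -0.001]
force: [-0.9, -0.1, -1.7]
finger_gap: 0.233
gripper_force: 99.2
s [228.9 227.1] 31.5 (225, 223, 9, 9)
s [266.1 188.6] 27.0 (263, 186, 7, 6)
s [233.5 220.2] 9.0 (232, 218, 4, 6)
t [216.1 227.9] 85.5 (209, 223, 16, 11)
t [214.6 239.4] 41.5 (211, 236, 9, 8)
0.052 [0.49273074 0.14229512 0.015     ] [249.11793106 229.87600353]
0.15 [0.49273074 0.14229512 0.015     ] [211.13436999 229.14484535]
[(array([526., 235.]), 1828.5), (array([348., 176.]), 889.5), (array([176.,  84.]), 385.5)]
(array([ 0.16, -0.03, 13.08]), np.float64(0.0), array([-6.e-04,  4.e-04, -1.e+00]))
```

Both inserts are in the pan: red blobs at (216,228) and (215,239) in the top view, and none left at the carrier. Laying the drift down.

```bash
python3 -m inch '[{"dx":0.16,"dy":0,"dz":5,"wx":0,"wy":0,"wz":0},{"dx":0,"dy":0,"dz":5,"wx":0,"wy":0,"wz":0},{"dx":0,"dy":0,"dz":2,"wx":0,"wy":0,"wz":0},{"dx":0,"dy":0,"dz":0.8,"wx":0,"wy":0,"wz":0},{"dx":0,"dy":0,"dz":0,"wx":0,"wy":0,"wz":0},{"dx":0,"dy":0,"dz":0,"wx":0,"wy":0,"wz":0}]'; python3 -m inch '[{"dx":0,"dy":0,"dz":0.2,"wx":0,"wy":0,"wz":0},{"dx":0,"dy":0,"dz":0,"wx":0,"wy":0,"wz":0}]'
```

```text
t: 26.9
tcp_pos: [0.6329, -0.3064, 0.0879]
tool_rot: [0.727, 0.686, 0.0, 0.002]
force: [0.4, 0.4, -1.2]
finger_gap: 0.23
gripper_force: 99.2
t: 27.15
tcp_pos: [0.632, -0.3057, 0.0845]
tool_rot: [0.727, 0.686, 0.0, 0.0]
force: [-0.9, -0.0, -1.8]
finger_gap: 0.241
gripper_force: 99.2
```

```bash
python3 -m inch '[{"dx":0,"dy":0,"dz":0.15,"wx":0,"wy":0,"wz":0},{"dx":0,"dy":0,"dz":0,"wx":0,"wy":0,"wz":0},{"dx":0,"dy":0,"dz":0,"wx":0,"wy":0,"wz":0}]'; python3 -m inch '[{"dx":0,"dy":0,"dz":0.1,"wx":0,"wy":0,"wz":0},{"dx":0,"dy":0,"dz":0,"wx":0,"wy":0,"wz":0}]'
```

```text
t: 27.52
tcp_pos: [0.632, -0.3057, 0.0829]
tool_rot: [0.727, 0.686, 0.0, 0.0]
force: [-0.6, 0.5, 2.3]
finger_gap: 0.234
gripper_force: 99.7
t: 27.78
tcp_pos: [0.632, -0.3057, 0.0828]
tool_rot: [0.727, 0.686, 0.0, 0.0]
force: [-1.4, 1.0, 7.0]
finger_gap: 0.237
gripper_force: 100.5
```

```bash
python3 -m inch '[{"dx":0,"dy":0,"dz":-0.1,"wx":0,"wy":0,"wz":0},{"dx":0,"dy":0,"dz":0,"wx":0,"wy":0,"wz":0},{"dx":0,"dy":0,"dz":0,"wx":0,"wy":0,"wz":0},{"dx":0,"dy":0,"dz":0,"wx":0,"wy":0,"wz":0},{"dx":0,"dy":0,"dz":-5,"wx":0,"wy":0,"wz":0},{"dx":0,"dy":0,"dz":-6,"wx":0,"wy":0,"wz":0},{"dx":0,"dy":0,"dz":-6,"wx":0,"wy":0,"wz":0},{"dx":0,"dy":0,"dz":-4,"wx":0,"wy":0,"wz":0},{"dx":0,"dy":0,"dz":0,"wx":0,"wy":0,"wz":0}]' 1; python3 -m inch '[{"dx":0,"dy":0,"dz":0,"wx":0,"wy":0,"wz":-10.3},{"dx":0,"dy":0,"dz":0,"wx":0,"wy":0,"wz":-10.3},{"dx":0,"dy":0,"dz":0,"wx":0,"wy":0,"wz":-10.3},{"dx":0,"dy":0,"dz":0,"wx":0,"wy":0,"wz":-10},{"dx":0,"dy":0,"dz":0,"wx":0,"wy":0,"wz":-10},{"dx":0,"dy":0,"dz":0,"wx":0,"wy":0,"wz":-10},{"dx":0,"dy":0,"dz":0,"wx":0,"wy":0,"wz":-10},{"dx":0,"dy":0,"dz":0,"wx":0,"wy":0,"wz":-10},{"dx":0,"dy":0,"dz":0,"wx":0,"wy":0,"wz":-10},{"dx":0,"dy":0,"dz":0,"wx":0,"wy":0,"wz":-10}]'; python3 - <<'E'
from h import *
c,im=snapw('w12')
k=blobs(im,(4,130,60),(20,255,255),150)[0]; print(cen(k))
P=np.array([onz(c,*p,.034)[:2] for p in k[:,0].astype(float)]); print(cv2.minAreaRect((P*1000).astype(np.float32)))
for k in blobs(im,(100,120,40),(125,255,255),2000): 
    P=np.array([onz(c,*p,.008)[:2] for p in cv2.convexHull(k)[:,0].astype(float)]); print('blue',cen(k),cv2.minAreaRect((P*1000).astype(np.float32)))
# clamp pinch target over knob q~0
a=np.radians(7.57); ex=np.array([np.cos(a),np.sin(a)]); ey=np.array([-ex[1],ex[0]])
print(togo((.542,.035),.31,ey))
E
```

```text
t: 28.9
tcp_pos: [0.6335, -0.3066, 0.2975]
tool_rot: [0.727, 0.686, 0.001, 0.005]
force: [0.5, 0.3, -0.0]
finger_gap: 0.999
gripper_force: 0.0
t: 30.15
tcp_pos: [0.6311, -0.3052, 0.29]
tool_rot: [-0.069, 0.998, 0.001, -0.002]
force: [-0.2, -0.7, -0.4]
finger_gap: 1.002
gripper_force: 0.0
[274.39262526 182.55445302]
((630.0484619140625, -307.22607421875), (54.78801345825195, 24.583974838256836), 87.00019073486328)
blue [326.93647341 185.19419693] ((634.533935546875, -250.56851196289062), (217.8854217529297, 108.73968505859375), 86.720458984375)
blue [ 95.59472095 132.09772041] ((611.0449829101562, -488.0106506347656), (70.0876235961914, 69.74455261230469), 88.49111938476562)
(array([ 4.04, 34.94, -1.89]), np.float64(0.5), array([-0.0032,  0.0022, -1.    ]))
```

The drift lies flat in the middle of the tray.

```bash
python3 -m inch '[{"dx":0.7,"dy":5.8,"dz":-1.9,"wx":0,"wy":0,"wz":0.5},{"dx":0.7,"dy":5.8,"dz":0,"wx":0,"wy":0,"wz":0},{"dx":0.7,"dy":5.8,"dz":0,"wx":0,"wy":0,"wz":0},{"dx":0.7,"dy":5.8,"dz":0,"wx":0,"wy":0,"wz":0},{"dx":0.7,"dy":5.8,"dz":0,"wx":0,"wy":0,"wz":0},{"dx":0.5,"dy":5.8,"dz":0,"wx":0,"wy":0,"wz":0},{"dx":0,"dy":0,"dz":0,"wx":0,"wy":0,"wz":0},{"dx":0,"dy":0,"dz":0,"wx":0,"wy":0,"wz":0}]'; python3 - <<'E'
from h import *
a=np.radians(7.57); ex=np.array([np.cos(a),np.sin(a)]); ey=np.array([-ex[1],ex[0]])
c,im=snapw('w13')
for k in blobs(im,(0,120,60),(8,255,255),300): print(cen(k),cv2.boundingRect(k),onz(c,*cen(k),.164))
print(togo((.542,.0345),.226,ey))
E
```

```text
t: 31.2
tcp_pos: [0.5488, 0.0346, 0.3107]
tool_rot: [-0.061, 0.998, -0.0, -0.0]
force: [-0.3, 0.7, 0.4]
finger_gap: 0.998
gripper_force: 0.0
[279.39652624 215.41962306] (262, 198, 36, 36) [0.54432058 0.0357055  0.164     ]
[382.89183381 111.69842407] (360, 96, 45, 33) [0.47224356 0.08882389 0.164     ]
[383.27492986 145.06732976] (360, 130, 44, 31) [0.49152466 0.09320541 0.164     ]
(array([0.7 , 0.15, 8.48]), np.float64(-0.6), array([-5.e-04, -4.e-04, -1.e+00]))
```

```bash
python3 -m inch '[{"dx":0.43,"dy":0.15,"dz":4.5,"wx":0,"wy":0,"wz":-0.6},{"dx":0,"dy":0,"dz":4,"wx":0,"wy":0,"wz":0},{"dx":0,"dy":0,"dz":0,"wx":0,"wy":0,"wz":0},{"dx":0,"dy":0,"dz":0,"wx":0,"wy":0,"wz":0}]'; python3 -m inch '[{"dx":0,"dy":0,"dz":0,"wx":0,"wy":0,"wz":0},{"dx":0,"dy":0,"dz":0,"wx":0,"wy":0,"wz":0},{"dx":0,"dy":0,"dz":0,"wx":0,"wy":0,"wz":0},{"dx":0,"dy":0,"dz":0,"wx":0,"wy":0,"wz":0},{"dx":0,"dy":0,"dz":0,"wx":0,"wy":0,"wz":0}]' 0 25;  python3 -m inch '[{"dx":-0.95,"dy":0,"dz":-0.73,"wx":0,"wy":0,"wz":0},{"dx":-1.27,"dy":0,"dz":-0.66,"wx":0,"wy":0,"wz":0},{"dx":-1.36,"dy":0,"dz":-0.4,"wx":0,"wy":0,"wz":0},{"dx":-1.42,"dy":0,"dz":-0.14,"wx":0,"wy":0,"wz":0},{"dx":0,"dy":0,"dz":0,"wx":0,"wy":0,"wz":0}]'
```

```text
t: 31.75
tcp_pos: [0.5456, 0.0345, 0.2271]
tool_rot: [-0.066, 0.998, -0.0, 0.001]
force: [0.2, -0.0, -0.1]
finger_gap: 0.997
gripper_force: 0.0
t: 32.38
tcp_pos: [0.5447, 0.0351, 0.2271]
tool_rot: [-0.067, 0.998, -0.001, 0.0]
force: [-0.8, -3.3, 5.8]
finger_gap: 0.259
gripper_force: 24.4
t: 33.0
tcp_pos: [0.5944, 0.0417, 0.2451]
tool_rot: [-0.067, 0.998, -0.001, -0.0]
force: [-0.1, -4.6, 0.2]
finger_gap: 0.252
gripper_force: 25.4
```

```bash
python3 -m inch '[{"dx":-1.42,"dy":0,"dz":0.14,"wx":0,"wy":0,"wz":0},{"dx":-1.36,"dy":0,"dz":0.4,"wx":0,"wy":0,"wz":0},{"dx":-1.27,"dy":0,"dz":0.66,"wx":0,"wy":0,"wz":0},{"dx":-1.11,"dy":0,"dz":0.89,"wx":0,"wy":0,"wz":0},{"dx":-0.93,"dy":0,"dz":1.08,"wx":0,"wy":0,"wz":0},{"dx":-0.6,"dy":0,"dz":1.1,"wx":0,"wy":0,"wz":0},{"dx":0,"dy":0,"dz":0,"wx":0,"wy":0,"wz":0}]'; python3 -m inch '[{"dx":0,"dy":0,"dz":0.2,"wx":0,"wy":0,"wz":0},{"dx":0,"dy":0,"dz":0,"wx":0,"wy":0,"wz":0},{"dx":0,"dy":0,"dz":0,"wx":0,"wy":0,"wz":0}]'
```

```text
t: 33.88
tcp_pos: [0.6697, 0.0516, 0.2066]
tool_rot: [-0.066, 0.998, -0.0, 0.013]
force: [13.3, -0.6, 6.9]
finger_gap: 0.145
gripper_force: 20.5
t: 34.25
tcp_pos: [0.6701, 0.0517, 0.2058]
tool_rot: [-0.066, 0.998, -0.001, 0.014]
force: [14.8, -0.8, 7.2]
finger_gap: 0.148
gripper_force: 20.8
```

```bash
python3 -m inch '[{"dx":0,"dy":0,"dz":0,"wx":0,"wy":0,"wz":0},{"dx":0,"dy":0,"dz":0,"wx":0,"wy":0,"wz":0},{"dx":0,"dy":0,"dz":0,"wx":0,"wy":0,"wz":0},{"dx":0,"dy":0,"dz":-4,"wx":0,"wy":0,"wz":0},{"dx":4,"dy":0,"dz":-4,"wx":0,"wy":0,"wz":0},{"dx":4.3,"dy":0,"dz":0,"wx":0,"wy":0,"wz":0},{"dx":0,"dy":0,"dz":0,"wx":0,"wy":0,"wz":0},{"dx":0,"dy":0,"dz":0,"wx":0,"wy":0,"wz":0}]' 1; python3 - <<'E'
from h import *
c,im=snapw('w14'); print('pred',proj(c,(.6577,.0527,.1385)))
for k in blobs(im,(0,120,60),(8,255,255),300): print(cen(k),cv2.boundingRect(k),onz(c,*cen(k),.1385))
a=np.radians(7.57); ex=np.array([np.cos(a),np.sin(a)]); ey=np.array([-ex[1],ex[0]])
print(togo((.5023,.0325),.24,ey))
k=min(blobs(im,(100,120,40),(125,255,255),200),key=lambda k:np.hypot(*(cen(k)-proj(c,(.5023,.0325,.12)))))
P=np.array([onz(c,*p,.123)[:2] for p in k[:,0].astype(float)]); print('fin',cv2.minAreaRect((P*1000).astype(np.float32)))
E
```

```text
t: 35.25
tcp_pos: [0.5782, 0.0403, 0.2807]
tool_rot: [-0.067, 0.998, 0.0, 0.0]
force: [0.5, -0.1, -0.4]
finger_gap: 1.0
gripper_force: 0.0
pred [279.31679539 330.22719835]
[394.16987906  78.73488284] (368, 60, 51, 38) [0.48279426 0.09486522 0.1385    ]
[393.58424242 117.02666667] (367, 100, 50, 34) [0.5034012  0.09938831 0.1385    ]
[276.33785413 337.08348403] (261, 320, 32, 32) [0.66370263 0.05135747 0.1385    ]
(array([7.69, 0.25, 4.06]), np.float64(0.1), array([ 7.e-04,  2.e-04, -1.e+00]))
fin ((503.84698486328125, 34.07978057861328), (42.712528228759766, 13.232081413269043), 7.32224702835083)
```

The knob is back at the open stop (same offset from prediction as at the start).

```bash
python3 -m inch '[{"dx":4,"dy":0.25,"dz":0,"wx":0,"wy":0,"wz":0},{"dx":3.65,"dy":0,"dz":0,"wx":0,"wy":0,"wz":0},{"dx":0,"dy":0,"dz":5,"wx":0,"wy":0,"wz":0},{"dx":0,"dy":0,"dz":4,"wx":0,"wy":0,"wz":0},{"dx":0,"dy":0,"dz":1.7,"wx":0,"wy":0,"wz":0},{"dx":0,"dy":0,"dz":0,"wx":0,"wy":0,"wz":0},{"dx":0,"dy":0,"dz":0,"wx":0,"wy":0,"wz":0}]'; python3 -m inch '[{"dx":0,"dy":0,"dz":0,"wx":0,"wy":0,"wz":0},{"dx":0,"dy":0,"dz":0,"wx":0,"wy":0,"wz":0},{"dx":0,"dy":0,"dz":0,"wx":0,"wy":0,"wz":0},{"dx":0,"dy":0,"dz":0,"wx":0,"wy":0,"wz":0},{"dx":0,"dy":0,"dz":0,"wx":0,"wy":0,"wz":0},{"dx":0,"dy":0,"dz":0,"wx":0,"wy":0,"wz":0}]' 0 60
```

```text
t: 36.17
tcp_pos: [0.503, 0.0324, 0.1742]
tool_rot: [-0.067, 0.998, -0.0, 0.001]
force: [-0.4, 0.1, 0.9]
finger_gap: 1.003
gripper_force: 0.0
t: 36.92
tcp_pos: [0.502, 0.0323, 0.1744]
tool_rot: [-0.067, 0.998, -0.0, 0.0]
force: [-1.9, -1.4, 5.7]
finger_gap: 0.15
gripper_force: 60.4
```

```bash
python3 -m inch '[{"dx":0,"dy":0,"dz":-3,"wx":0,"wy":0,"wz":0},{"dx":0,"dy":0,"dz":-5,"wx":0,"wy":0,"wz":0},{"dx":0,"dy":0,"dz":-5,"wx":0,"wy":0,"wz":0},{"dx":0,"dy":5,"dz":0,"wx":0,"wy":0,"wz":0},{"dx":0,"dy":5,"dz":0,"wx":0,"wy":0,"wz":0},{"dx":0,"dy":5,"dz":0,"wx":0,"wy":0,"wz":0},{"dx":0,"dy":0,"dz":0,"wx":0,"wy":0,"wz":0},{"dx":0,"dy":0,"dz":0,"wx":0,"wy":0,"wz":0}]'; python3 - <<'E'
from h import *
c,im=snapw('w15'); print(proj(c,(.523,.322,.016)))
ct=cam('top'); it=cv2.imread('pics/top0.png')
for n,cc,i,lo in (('t',ct,it,150),('w',c,im,130)):
  g=cv2.morphologyEx(cv2.cvtColor(i,cv2.COLOR_BGR2GRAY),cv2.MORPH_CLOSE,np.ones((9,9))); u=proj(cc,(.523,.322,.016)).astype(int)
  print(n,u,'vals',[int(g[u[1],min(max(u[0]+d,0),559)]) for d in range(-110,111,10)])
E
```

```text
t: 37.92
tcp_pos: [0.4812, 0.181, 0.303]
tool_rot: [-0.067, 0.998, -0.0, -0.001]
force: [-0.4, -0.6, -3.7]
finger_gap: 0.149
gripper_force: 60.3
[401.02846582 231.6658369 ]
t [144 218] vals [26, 19, 17, 37, 115, 117, 120, 122, 122, 131, 136, 137, 137, 137, 123, 124, 96, 96, 96, 96, 90, 40, 41]
w [401 231] vals [121, 160, 160, 157, 157, 157, 179, 193, 194, 190, 192, 189, 193, 189, 188, 107, 106, 99, 96, 97, 97, 97, 98]
```

View pics/w15.png

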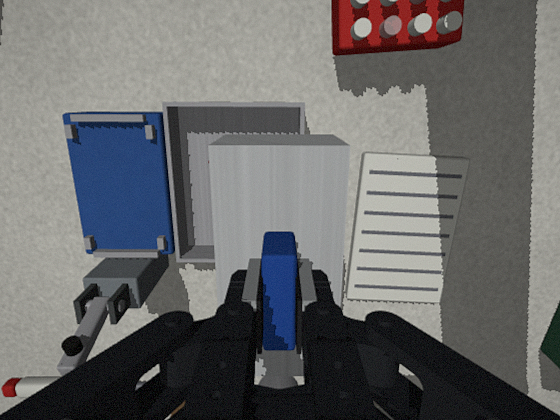

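The rack's top corners are at (363,156), (468,159), (440,301), (347,299); the carrier hangs clear, the clamp is open at (90,330).

```bash
python3 - <<'E'
from h import *
c=load('w15c.npz'); ct=cam('top'); it=cv2.imread('pics/top0.png')
W=[(363,156),(468,159),(440,301),(347,299)]
P=np.array([onz(c,*p,.016)[:2] for p in W]); print((P*1000).round(1),P.mean(0),cv2.minAreaRect((P*1000).astype(np.float32)))
hsv=cv2.cvtColor(it,cv2.COLOR_BGR2HSV); m=((hsv[...,2]>126)&(hsv[...,1]<60)).astype(np.uint8)
g=m[170:270,105:185]; g=cv2.morphologyEx(g,cv2.MORPH_CLOSE,np.ones((5,5))); g=cv2.morphologyEx(g,cv2.MORPH_OPEN,np.ones((7,7)))
k=max(cv2.findContours(g,0,1)[0],key=cv2.contourArea)+[105,170]; print(cv2.contourArea(k),cv2.minAreaRect(k))
Q=np.array([onz(ct,*p,.016)[:2] for p in k[:,0].astype(float)]); print(cv2.minAreaRect((Q*1000).astype(np.float32)))
E
```

```text
[[447.8 264.1]
 [436.4 370.9]
 [600.9 387.2]
 [612.8 279.8]] [0.52450379 0.3255053 ] ((524.633544921875, 325.3323974609375), (166.53208923339844, 108.11833953857422), 5.67464017868042)
2504.0 ((144.5, 220.0), (64.0, 41.0), 90.0)
((521.9890747070312, 322.9135437011719), (165.2742462158203, 104.98522186279297), 4.233326435089111)
```

```bash
python3 -m inch '[{"dx":-2,"dy":4.6,"dz":0,"wx":0,"wy":0,"wz":0},{"dx":-2,"dy":4.6,"dz":0,"wx":0,"wy":0,"wz":0},{"dx":-2.1,"dy":4.5,"dz":0,"wx":0,"wy":0,"wz":1.9},{"dx":0,"dy":0,"dz":5,"wx":0,"wy":0,"wz":0},{"dx":0,"dy":0,"dz":5,"wx":0,"wy":0,"wz":0},{"dx":0,"dy":0,"dz":3,"wx":0,"wy":0,"wz":0},{"dx":0,"dy":0,"dz":1.5,"wx":0,"wy":0,"wz":0},{"dx":0,"dy":0,"dz":0,"wx":0,"wy":0,"wz":0},{"dx":0,"dy":0,"dz":0,"wx":0,"wy":0,"wz":0}]'; python3 - <<'E'
from h import *
a=np.radians(5.7); print(togo((.524,.325),.1454,(-np.sin(a),np.cos(a))))
E
```

```text
t: 39.1
tcp_pos: [0.5253, 0.325, 0.1604]
tool_rot: [-0.05, 0.999, 0.0, 0.001]
force: [0.3, -0.4, -3.3]
finger_gap: 0.148
gripper_force: 60.5
(array([0.14, 0.01, 1.49]), np.float64(0.0), array([ 0.0029,  0.0011, -1.    ]))
```

```bash
python3 -m inch '[{"dx":0.1,"dy":0,"dz":0.7,"wx":0,"wy":0,"wz":0},{"dx":0,"dy":0,"dz":0.5,"wx":0,"wy":0,"wz":0},{"dx":0,"dy":0,"dz":0.15,"wx":0,"wy":0,"wz":0},{"dx":0,"dy":0,"dz":0,"wx":0,"wy":0,"wz":0},{"dx":0,"dy":0,"dz":0,"wx":0,"wy":0,"wz":0}]'; python3 -m inch '[{"dx":0,"dy":0,"dz":0.15,"wx":0,"wy":0,"wz":0},{"dx":0,"dy":0,"dz":0,"wx":0,"wy":0,"wz":0}]';  python3 -m inch '[{"dx":0,"dy":0,"dz":0.12,"wx":0,"wy":0,"wz":0},{"dx":0,"dy":0,"dz":0,"wx":0,"wy":0,"wz":0}]'
```

```text
t: 39.72
tcp_pos: [0.5232, 0.325, 0.1454]
tool_rot: [-0.05, 0.999, 0.0, 0.0]
force: [-0.4, 0.6, -3.4]
finger_gap: 0.148
gripper_force: 60.7
t: 39.98
tcp_pos: [0.5232, 0.325, 0.1454]
tool_rot: [-0.05, 0.999, 0.0, 0.0]
force: [-1.8, -0.4, 4.2]
finger_gap: 0.147
gripper_force: 61.9
t: 40.22
tcp_pos: [0.5232, 0.3251, 0.1454]
tool_rot: [-0.05, 0.999, 0.0, 0.001]
force: [-3.2, -1.6, 12.3]
finger_gap: 0.147
gripper_force: 62.9
```

Seated on the rack at the expected height. Release, retreat, check everything.

```bash
python3 -m inch '[{"dx":0,"dy":0,"dz":-0.1,"wx":0,"wy":0,"wz":0},{"dx":0,"dy":0,"dz":0,"wx":0,"wy":0,"wz":0},{"dx":0,"dy":0,"dz":0,"wx":0,"wy":0,"wz":0},{"dx":0,"dy":0,"dz":0,"wx":0,"wy":0,"wz":0},{"dx":0,"dy":0,"dz":-5,"wx":0,"wy":0,"wz":0},{"dx":0,"dy":0,"dz":-6,"wx":0,"wy":0,"wz":0},{"dx":0,"dy":0,"dz":-5,"wx":0,"wy":0,"wz":0},{"dx":0,"dy":0,"dz":0,"wx":0,"wy":0,"wz":0},{"dx":0,"dy":0,"dz":0,"wx":0,"wy":0,"wz":0}]' 1; python3 - <<'E'
from h import *
c,im=snapw('w16')
k=min(blobs(im,(100,120,40),(125,255,255),200),key=lambda k:np.hypot(*(cen(k)-proj(c,(.5232,.325,.08)))))
P=np.array([onz(c,*p,.094)[:2] for p in k[:,0].astype(float)]); print('fin',cv2.minAreaRect((P*1000).astype(np.float32)))
ct,it=snap('top','top16'); cs,isd=snap('side','side16')
for n,i in (('t',it),('s',isd)):
  for k in blobs(i,(0,100,50),(20,255,255),6):
    u=cen(k)
    if (n=='t' and 180<u[0]<430 and 130<u[1]<270) or (n=='s' and 190<u[0]<410 and 160<u[1]<300): print(n,u.round(1),cv2.contourArea(k))
o=blobs(it,(5,130,100),(16,255,255),15); print([cen(k).round(1) for k in o],'exp handle',proj(ct,(.631,-.306,.034)),'knob',proj(ct,(.66,.052,.1385)))
E
```

```text
t: 41.35
tcp_pos: [0.5225, 0.3247, 0.3031]
tool_rot: [-0.05, 0.999, -0.0, -0.001]
force: [-0.5, 0.0, 0.1]
finger_gap: 1.002
gripper_force: 0.0
fin ((522.6695556640625, 326.54437255859375), (46.9598274230957, 12.649483680725098), 5.766323089599609)
t [389.  182.3] 167.5
t [216.7 228.2] 93.5
t [218.8 240.6] 92.0
t [248.5 156.5] 53.0
s [378.  268.5] 175.0
s [229.4 227.4] 24.0
s [291.3 180.9] 23.5
s [235.6 222.1] 21.0
s [357.2 220. ] 12.0
[array([389.5, 182.1]), array([234.6,  77.6]), array([157. , 102.6])] exp handle [388.17287623 181.5239854 ] knob [247.55495077 156.79259518]
```

```bash
python3 -c "
from station import workorder; print(workorder.sign_off())"
```

```text
the job is handed in; nothing more can be done
None
```

I handed the job in at about 41 s. Final images show both inserts present (insert0 and insert1; bore +34 looked empty) in the pan, the drift flat on the blue tray (put back after being knocked mid-run), the clamp fully open and the emptied carrier upright on the middle of the rack.

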